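# Fit the shelf dividers and shut the rail's keeper

## Robot

A 6-joint arm with a two-finger parallel gripper is mounted at the origin on the work surface. World frame = base frame: x ahead of the robot, y to its left, z up, the work surface at z = 0. Lengths are in m, angles in rad, forces in N, time in s.
With the tool pointing down it reaches from about 0.375 to 0.9 m from the base axis. Payload 3.1 kg.
Tool frame: the origin (TCP) lies at the centre of the arm's flange, where the gripper is bolted on; the fingertips stand tip_reach ahead of it and the grasp point (between the pads) lies 164 mm ahead of it (tip_reach is the distance from the TCP to the fingertips, in m); z points along the fingers, y is the direction in which the jaws open and shut (so a half turn about z gives the same grasp; the last joint's range is limited). The gripper opens to 87 mm and grips with 3 to 60 N. Pads are 19 mm wide; open, the fingers measure 117 mm over their backs; the gripper's body (75 mm by 190 mm) begins 51 mm behind the grasp point.
Start: joints at [-1.403, 0.527, 1.433, -0, 1.181, -0.178], TCP at [0.212, -0.588, 0.405] pointing down, gripper open.
Joint ranges: [-3.08, 3.08], [-0.75, 2.2], [0.22, 2.44], [-1.43, 4.57], [0, 2.65], [-2.85, 2.85]. Speed limits (rad/s): [2.79, 2.79, 3.14, 3.14, 3.14, 3.14].

## Interface

Orientations are given as a unit quaternion [x, y, z, w].
In Python, from rig import get_obs, camera, hand_in, tip_reach gives the robot as it stands. The module is installed in compiled form; this text tells all that it offers.
- The arm moves only by the tool servo_tool, never from a script. Its argument "steps" is one flat list of numbers, 5 for each row, row after row: the finger opening in m, from 0 to 0.087, then the shift along the tool's x, y, z in m, then the turn about the tool's z in rad. A call has 1 to 12 rows; each row is the pose to reach, as a shift and turn from the pose commanded when the call began, along the tool's axes at that moment; what a row does not reach only later rows make up. A row lasts 1/8 s, in which the tool goes at most 62.5 mm and 10.7 degrees, less where a joint would pass 70% of its speed; a pose out of reach is approached as far as the arm can. A call with a gripper value outside its range is refused whole. The fingers move at their own pace and stop on an object; "force" is the grip in N (left out, the last holds). Time passes only in rows, so rows that repeat a pose let the fingers close. It gives the time, the measured TCP pose, the force and the opening at its end, in the units of the state.
- get_obs(): the state, without advancing time (a new reading comes with each control period).
- camera(name): name is "side" or "top" or "wrist"; returns a dict with "pixels" (400x640x3 uint8, blue, green, red), "vertical_fov" (degrees; the focal length in pixels is half the picture's height over the tangent of half this angle, whatever the lens; pixels are square), "cx", "cy" (the principal point, pixels), "T" (4x4, takes a point from camera to world coordinates). Camera axes: x right, y up, looking along -z (the intrinsics and any distortion apply to the point x, -y, -z); pixel columns grow to the right and rows downward; lengths in m; the calibration is good to about 2 mm. A picture is of the moment at which its call begins. There is no depth.
- hand_in(): hands the job in, once; it reports no verdict.
The state is a dict: "time": time; "q": joint angles; "joint_velocities": joint speeds; "joint_torque": joint torques, N m; "position": TCP position; "tool_rot": TCP orientation; "ft_force": force on the tool from outside, world axes, zero at the start; "moment": the same for the moment, N m; "grip_width": finger opening in m.
Only numpy, scipy, OpenCV 4.12 (cv2) and the standard library are available. Lean on these libraries where they do the work, as an engineer would, in place of code of your own. Each camera call takes 0.05 s, during which the arm holds its last target.

## Task

Fit all the loose bamboo dividers to the rail on the closet shelf: swing the keeper bar clear of the rail's open end, slide each divider's foot in under the lips from that end and push it fully home, the first hard up against the end stop and each next one hard up against the one before. Then swing the keeper shut across the end until it snaps into its catch. Leave the other things on the shelf where they are.

Things in the scene. Friction and masses are not known exactly. Their poses are not given: they have to be found in the camera images.
- rail: aluminium divider rail, 62 x 310 mm, fixed on the shelf. Origin on the shelf on its centre line; y along it to its OPEN end, x across, z up. Two side guides, no floor: feet slide on the shelf between them (x -27 to 27 mm), 8 mm high under inward lips (tops at 11 mm, slot between them 20 mm). Packed home, the dividers stand at y = -117, -51, 15 and 81 mm
- rail_stop (a point): inner face of the rail's closed end, on the shelf (y = -150 mm in the rail's frame); the end stop is 24 mm tall
- rail_mouth (a point): centre of the rail's open end, on the shelf (y = 155 mm in the rail's frame). The lips end at y = 134 mm; from there the guides flare out to a 72 mm wide mouth. Feet can go in only here. Beside it, 3 mm high brackets (|x| over 42 mm, y 132 to 188 mm) carry the keeper's pivot (-x side) and its roller catch (+x side, 25 mm tall, x 61 to 98 mm)
- keeper (a joint): steel keeper bar, 125 mm long, 12 to 24 mm above the shelf, swinging level across the mouth. 0 = shut (bar along the rail's +x); grows as it swings out by +y and round to -x; stop at 2.5 rad. Stays where left. A spring roller meets its nose at about 0.15 rad; past the crest near 0.08 rad it is snapped in (3 to 6 N at the post, either way). A divider can pass from 1.7 rad on
- keeper_post (a point): centre of the black upright finger post on the keeper bar, 50 mm above the shelf; 12 mm thick, from 22 to 76 mm above the shelf (16 mm cap), 95 mm from the pivot: push it round with the fingers
- keeper_pivot (a point): point on the keeper's upright pivot axis, 18 mm above the shelf; x = -60, y = 162 mm in the rail's frame
- divider1_mid (a point): shelf divider (absent ones: None from the start): upright bamboo panel 84 mm (x) x 10 mm (y) from 14 to 110 mm above its underside, on a steel neck 12 x 40 mm and a flat steel foot 50 (x) x 66 (y) x 5 mm; 0.2 kg, same either way round. Point: its centre, 55 mm up. In the rail its y lies along the rail
- divider2_mid (a point): shelf divider (absent ones: None from the start): upright bamboo panel 84 mm (x) x 10 mm (y) from 14 to 110 mm above its underside, on a steel neck 12 x 40 mm and a flat steel foot 50 (x) x 66 (y) x 5 mm; 0.2 kg, same either way round. Point: its centre, 55 mm up. In the rail its y lies along the rail
- divider3_mid (a point): shelf divider (absent ones: None from the start): upright bamboo panel 84 mm (x) x 10 mm (y) from 14 to 110 mm above its underside, on a steel neck 12 x 40 mm and a flat steel foot 50 (x) x 66 (y) x 5 mm; 0.2 kg, same either way round. Point: its centre, 55 mm up. In the rail its y lies along the rail
- divider4_mid (a point): shelf divider (absent ones: None from the start): upright bamboo panel 84 mm (x) x 10 mm (y) from 14 to 110 mm above its underside, on a steel neck 12 x 40 mm and a flat steel foot 50 (x) x 66 (y) x 5 mm; 0.2 kg, same either way round. Point: its centre, 55 mm up. In the rail its y lies along the rail
- canister: clear acrylic canister with a white flip-latch lid, 96 mm across, 127 mm tall; bystander, origin at the centre of its underside
- lint_screen: flat steel mesh lint screen in a frame, 126 x 215 x 8 mm, with a grey pull; bystander, origin at the centre of its underside
- collar_box: flat pink plastic collar stay box, 54 x 84 x 25 mm; bystander, origin at the centre of its underside
- clothespin1: bamboo clothespin lying flat, 76 x 11 x 12 mm; bystander, origin at the centre of its underside
- clothespin2: a second such bamboo clothespin; bystander, origin at the centre of its underside
- brush: shoe brush lying on its bristles, 150 x 46 x 38 mm; bystander, origin at the centre of its underside
- tin: small closed steel tin, 74 mm across, 35 mm tall; bystander, origin at the centre of its underside
Things that resemble listed ones, but are neither listed nor needed, are in the scene too. Leave any pink or yellow look-alike of the part that bears divider1_mid alone. Leave any turquoise look-alike of the part that bears divider4_mid alone.

How it is judged:
By the outcome, as a careful person would: the job done as asked, in the order asked, and still so for the second after the job is handed in, with the robot touching nothing.
Of divider1, divider2, divider3, divider4 only 3 to 4 are there at a start; the rules pass over those that are not, and their reading is None.
At some moment in a run one of divider1, divider2, divider3, divider4 may be knocked a few centimetres aside while the robot is not near it.
It also fails if it takes over 210 s, if anything falls off the work surface, if the arm or the gripper's body presses on something with over 40 N, if the wrist force passes 120 N, or if a joint passes its speed limit or range.

## Working session

There is one attempt and no reset: what is moved stays moved. The work goes in short steps, Python scripts to look and compute and a tool call to move; the robot and the scene stay as the last step left them, time stands still between calls to the robot, and variables do not carry over. Pictures are saved under pics/ and viewed, and the job is handed in when it is done.

Besides the shell and the picture viewer there is one more tool, called after "Call:" as name(argument=value, ...) on one line, values as JSON. servo_tool: Moves the arm, as the interface text tells. Its arguments: {"type":"object","properties":{"steps":{"type":"array"},"force":{"type":"number"}},"required":["steps"]}

```bash
ls; mkdir -p pics; cat > h.py <<'E'
import numpy as np,cv2
from rig import get_obs,camera,hand_in,tip_reach
def snap(n,f):
    c=camera(n); cv2.imwrite('pics/'+f,c['pixels']); np.savez('pics/'+f[:-4]+'.npz',**{k:np.array(v) for k,v in c.items()}); return c
def load(f):
    d=np.load('pics/'+f+'.npz',allow_pickle=True); return {k:(d[k] if d[k].ndim else d[k].item()) for k in d.files}
def foc(c): return 200/np.tan(np.radians(c['vertical_fov'])/2)
def ray(c,u,v):
    f=foc(c); d=np.array([(u-c['cx'])/f,-(v-c['cy'])/f,-1.]); return c['T'][:3,3],c['T'][:3,:3]@d
def onz(c,u,v,z):
    o,d=ray(c,u,v); return o+d*(z-o[2])/d[2]
def proj(c,p):
    q=c['T'][:3,:3].T@(np.array(p)-c['T'][:3,3]); f=foc(c); return np.array([c['cx']+f*q[0]/-q[2],c['cy']-f*q[1]/-q[2]])
E
python3 - <<'E'
from h import *
for n in ['side','top','wrist']:
    c=snap(n,n+'0.png'); print(n,[k for k in c],c['vertical_fov'],c['cx'],c['cy'],np.round(c['T'],3).tolist())
o=get_obs(); print(o,tip_reach if not callable(tip_reach) else tip_reach())
E
```

```text
pics
side ['pixels', 'vertical_fov', 'cx', 'cy', 'T'] 51.90432986573432 316.5982891029985 195.49492832566787 [[-0.98, 0.1, -0.172, 0.357], [-0.199, -0.532, 0.823, 0.919], [-0.009, 0.841, 0.541, 0.663], [0.0, 0.0, 0.0, 1.0]]
top ['pixels', 'vertical_fov', 'cx', 'cy', 'T'] 54.90358862760728 317.80154598493766 200.3161348516022 [[0.004, 0.994, -0.106, 0.448], [-1.0, 0.003, -0.008, 0.007], [-0.007, 0.106, 0.994, 1.134], [0.0, 0.0, 0.0, 1.0]]
wrist ['pixels', 'vertical_fov', 'cx', 'cy', 'T'] 65.58405552273338 321.86269911665585 199.01392098167477 [[0.338, 0.9, 0.273, 0.287], [-0.941, 0.324, 0.097, -0.56], [-0.002, -0.29, 0.957, 0.385], [0.0, 0.0, 0.0, 1.0]]
{'time': 0.15, 'q': array([-1.40351398e+00,  5.28245988e-01,  1.43358209e+00, -1.88582290e-05,
        1.18138682e+00, -1.78510268e-01]), 'joint_velocities': array([ 0.00015755, -0.00328106, -0.00189705, -0.0002941 , -0.00166871,
        0.00013217]), 'joint_torque': array([ 5.26017629e-04, -4.40431273e+01, -1.76842582e+01,  6.33189152e-02,
        5.52766153e-02, -9.74230215e-05]), 'position': array([ 0.21181595, -0.58774434,  0.4040085 ]), 'tool_rot': array([ 9.85089689e-01,  1.72039668e-01, -4.16657151e-06, -8.11156359e-04]), 'ft_force': array([-0.29830954,  0.66652934,  0.24701238]), 'moment': array([-0.03057727,  0.02524223,  0.04182113]), 'grip_width': 0.08665472323115656} 0.1822
```

View pics/top0.png

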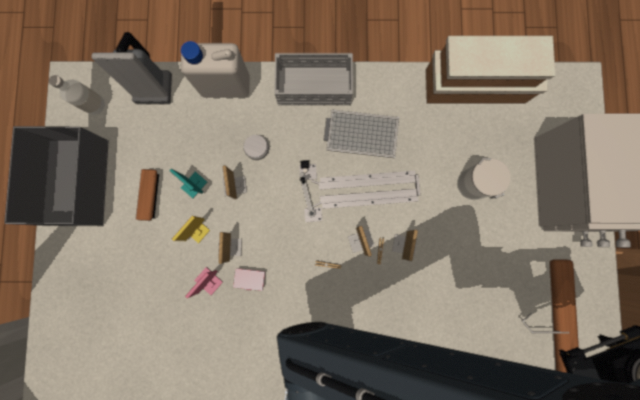

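View pics/side0.png

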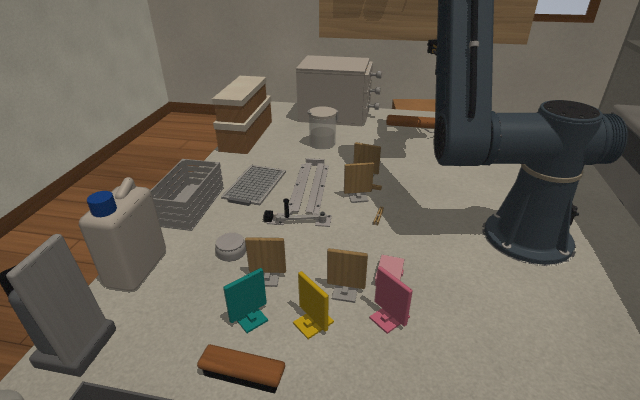

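View pics/wrist0.png

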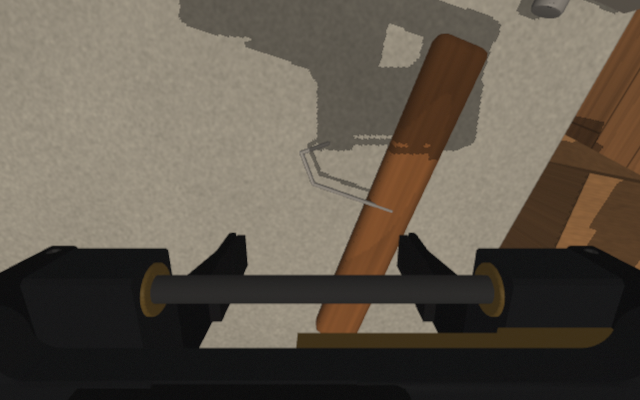

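```bash
python3 - <<'E'
from h import *
a=cv2.imread('pics/top0.png'); 
cv2.imwrite('pics/z1.png',cv2.resize(a[140:300,290:430],None,fx=5,fy=5*0.75*1 if 0 else 3.7,interpolation=cv2.INTER_CUBIC)[:600])
cv2.imwrite('pics/z1.png',cv2.resize(a[135:285,290:430],None,fx=4,fy=4,interpolation=cv2.INTER_CUBIC))
cv2.imwrite('pics/z2.png',cv2.resize(a[130:280,200:330],None,fx=4,fy=4,interpolation=cv2.INTER_CUBIC))
E
```

```text
(no output)
```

View pics/z1.png

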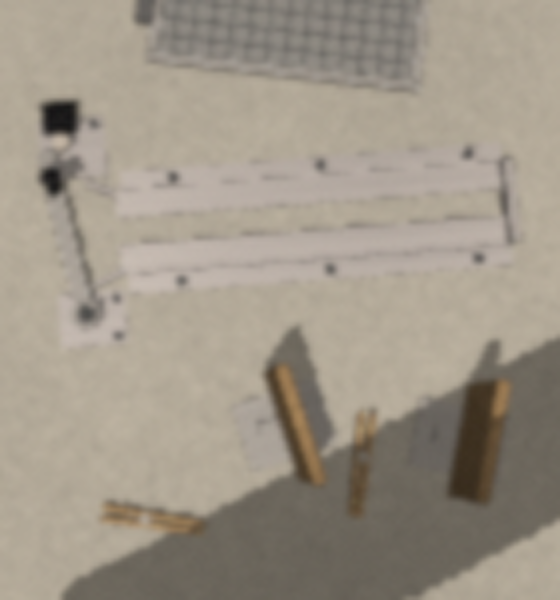

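View pics/z2.png

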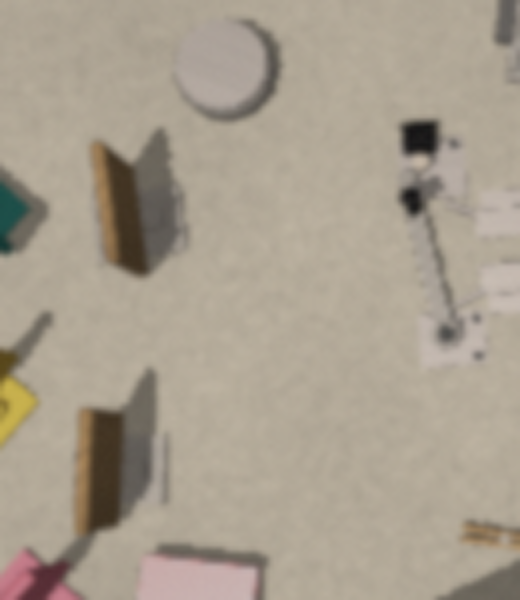

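```bash
python3 - <<'E'
from h import *
c=load('top0')
def p(u,v,z,s,zo=(290,135)): print(s,np.round(onz(c,zo[0]+u/4-.375,zo[1]+v/4-.375,z),4))
p(117,170,.011,'lip +x mouth');p(117,215,.011,'lip inner +x mouth');p(125,245,.011,'in -x');p(132,292,.011,'out -x')
p(500,145,.011,'far +x');p(515,262,.011,'far -x');p(510,160,.024,'stop+x');p(510,242,.024,'stop -x')
p(88,313,.024,'pivot');p(50,180,.076,'posttop');p(60,115,.025,'catch')
for n,q in dict(A=[(268,372),(283,365),(325,478),(308,487)],B=[(475,380),(508,380),(448,497),(490,503)]).items():
    for i in q: p(*i,.11,n)
z=(200,130)
for i in [(93,145),(103,140),(110,262),(148,274)]: p(*i,.11,'C',z)
for i in [(82,408),(122,410),(78,532),(118,525)]: p(*i,.11,'D',z)
E
```

```text
lip +x mouth [0.6371 0.0129 0.011 ]
lip inner +x mouth [0.6036 0.0127 0.011 ]
in -x [0.5814 0.0068 0.011 ]
out -x [0.5468 0.0015 0.011 ]
far +x [ 0.6567 -0.2698  0.011 ]
far -x [ 0.5698 -0.2788  0.011 ]
stop+x [ 0.6432 -0.2736  0.024 ]
stop -x [ 0.583  -0.2722  0.024 ]
pivot [0.5303 0.0333 0.024 ]
posttop [0.619  0.0591 0.076 ]
catch [0.6754 0.0547 0.025 ]
A [ 0.4852 -0.0883  0.11  ]
A [ 0.4898 -0.0983  0.11  ]
A [ 0.4156 -0.1254  0.11  ]
A [ 0.4097 -0.1141  0.11  ]
B [ 0.4804 -0.2253  0.11  ]
B [ 0.4805 -0.2471  0.11  ]
B [ 0.4036 -0.206   0.11  ]
B [ 0.3999 -0.2335  0.11  ]
C [0.6505 0.2723 0.11  ]
C [0.654  0.2656 0.11  ]
C [0.5708 0.2584 0.11  ]
C [0.5628 0.2327 0.11  ]
D [0.4731 0.2742 0.11  ]
D [0.4719 0.2475 0.11  ]
D [0.3917 0.2743 0.11  ]
D [0.3964 0.248  0.11  ]
```

```bash
cat >> h.py <<'E'
from scipy.spatial.transform import Rotation as R
def phi(o=None):
    o=o or get_obs(); x=R.from_quat(o['tool_rot']).as_matrix()[:,0]; return np.arctan2(x[1],x[0])
def go(*ts):
    """ts: (x,y,z,phi) world TCP targets; prints tool shifts"""
    o=get_obs(); M=R.from_quat(o['tool_rot']).as_matrix(); f=phi(o)
    print('now',np.round(o['position'],4),'phi',round(f,4),'F',np.round(o['ft_force'],1),'w',round(o['grip_width'],4),'t',round(o['time'],1),'q6',round(o['q'][5],2))
    for t in ts:
        s=M.T@(np.array(t[:3])-o['position']); d=-(t[3]-f); d=(d+np.pi/2)%np.pi-np.pi/2 if len(t)>4 else d
        print('->',np.round(s,4),round(d,4))
E
python3 -c "
from h import *
go((.6,-.08,.40,.076))"
```

```text
now [ 0.2118 -0.5877  0.404 ] phi 0.3458 F [-0.3  0.7  0.2] w 0.0867 t 0.1 q6 -0.18
-> [ 0.5373 -0.3461  0.0047] 0.2698
```

Call:
servo_tool(steps=[0.087, 0.537, -0.346, 0.005, 0.27, 0.087, 0.537, -0.346, 0.005, 0.27, 0.087, 0.537, -0.346, 0.005, 0.27, 0.087, 0.537, -0.346, 0.005, 0.27, 0.087, 0.537, -0.346, 0.005, 0.27, 0.087, 0.537, -0.346, 0.005, 0.27, 0.087, 0.537, -0.346, 0.005, 0.27, 0.087, 0.537, -0.346, 0.005, 0.27, 0.087, 0.537, -0.346, 0.005, 0.27, 0.087, 0.537, -0.346, 0.005, 0.27, 0.087, 0.537, -0.346, 0.005, 0.27, 0.087, 0.537, -0.346, 0.005, 0.27])

```text
time: 1.65
position: [0.5998, -0.0798, 0.3993]
tool_rot: [0.999, 0.039, -0.001, 0.0]
ft_force: [-0.2, -1.0, -0.3]
grip_width: 0.0868
```

```bash
python3 -c "
from h import *
go((.6,-.08,.40,.076))
snap('wrist','w1.png'); snap('top','top1.png')"
```

```text
now [ 0.5998 -0.0798  0.3993] phi 0.0779 F [-0.2 -1.  -0.3] w 0.0868 t 1.6 q6 1.18
-> [ 0.0001  0.0002 -0.0007] 0.0019
```

View pics/w1.png

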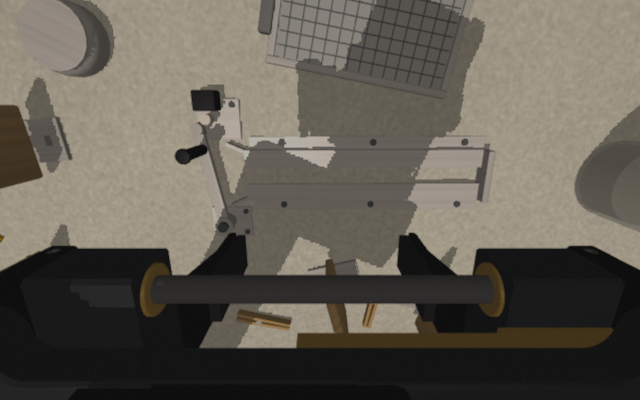

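```bash
python3 - <<'E'
from h import *
a=cv2.imread('pics/w1.png'); b=a[80:245,165:345]
b=cv2.convertScaleAbs(b,alpha=1.5)
cv2.imwrite('pics/z3.png',cv2.resize(b,None,fx=3.6,fy=3.6,interpolation=cv2.INTER_CUBIC))
b=cv2.convertScaleAbs(a[110:240,340:520],alpha=1.5)
cv2.imwrite('pics/z4.png',cv2.resize(b,None,fx=4,fy=4,interpolation=cv2.INTER_CUBIC))
E
```

```text
(no output)
```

View pics/z3.png

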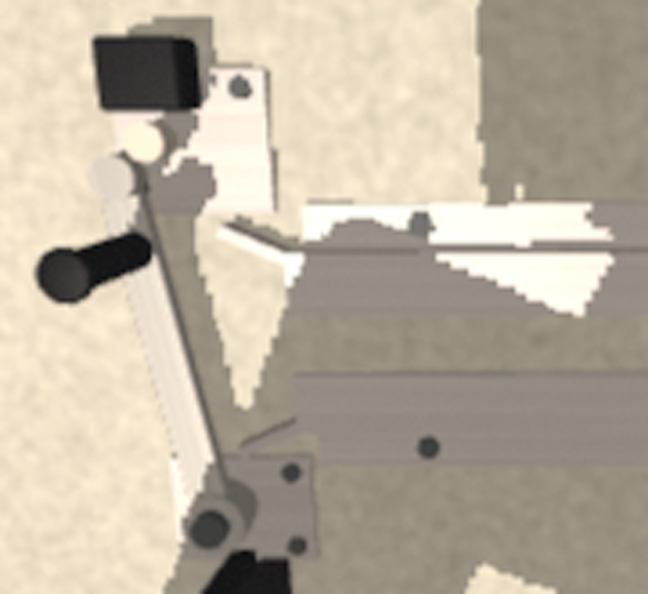

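View pics/z4.png

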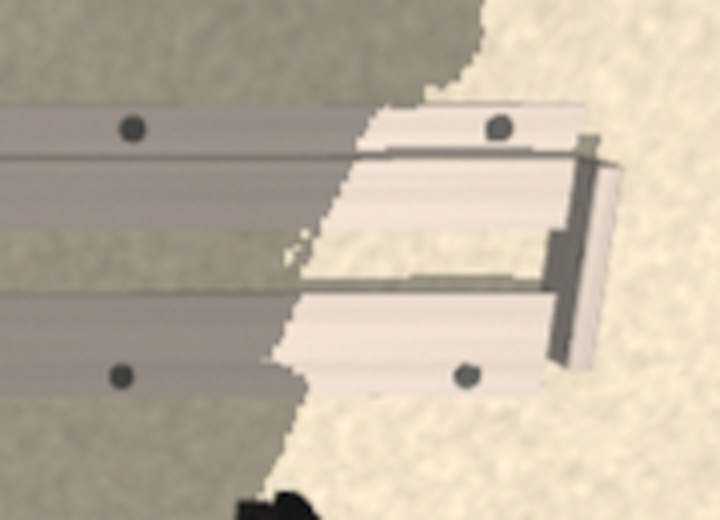

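```bash
python3 - <<'E'
from h import *
c=load('w1')
def p(u,v,z,s,k,o): 
    r=onz(c,o[0]+(u+.5)/k-.5,o[1]+(v+.5)/k-.5,z); print(s,np.round(r,4)); return r
a=(3.6,(165,80)); b=(4,(340,110))
l1=p(295,374,.011,'-x lip L',*a); l2=p(552,293,.011,'-x lip R',*b)
u1=p(292,311,.011,'+x lip L',*a); u2=p(560,231,.011,'+x lip R',*b)
m1=p(300,201,.003,'outer +x L?',*a); m2=p(582,106,.003,'outer +x R?',*b)
for A,B in ((l1,l2),(u1,u2),(m1,m2)):
    d=A-B; print('yaw',np.arctan2(-d[0],d[1]),np.hypot(*d[:2]))
p(603,165,.024,'stop inner top +x',*b);p(570,368,.024,'stop inner top? -x',*b)
p(208,529,.024,'pivot',*a)
p(64,274,.076,'posttop',*a); p(142,247,.024,'postbase',*a)
p(145,140,.025,'roller',*a)
for q in ((95,38),(195,38)): p(*q,.025,'catch',*a)
p(268,68,.003,'brk+x',*a);p(275,210,.003,'brk +x in',*a);p(315,455,.003,'brk -x in',*a);p(318,555,.003,'brk-x out',*a)
E
```

```text
-x lip L [0.5802 0.0118 0.011 ]
-x lip R [ 0.6028 -0.2699  0.011 ]
+x lip L [0.6019 0.0129 0.011 ]
+x lip R [ 0.622 -0.268  0.011]
outer +x L? [0.6374 0.0124 0.003 ]
outer +x R? [ 0.6585 -0.2703  0.003 ]
yaw 0.08009092732672425 0.2825773484576509
yaw 0.0713751473023143 0.28165242746738584
yaw 0.0745506180119785 0.28343159370390164
stop inner top +x [ 0.6438 -0.2691  0.024 ]
stop inner top? -x [ 0.5831 -0.2735  0.024 ]
pivot [0.5267 0.0381 0.024 ]
posttop [0.621  0.0598 0.076 ]
postbase [0.6215 0.0574 0.024 ]
roller [0.6547 0.0551 0.025 ]
catch [0.6834 0.069  0.025 ]
catch [0.6857 0.0392 0.025 ]
brk+x [0.6787 0.0229 0.003 ]
brk +x in [0.6338 0.0206 0.003 ]
brk -x in [0.5489 0.0063 0.003 ]
brk-x out [0.5105 0.0048 0.003 ]
```

```bash
cat >> h.py <<'E'
YAW=.0755; ORG=np.array([.601,-.120]); PIV=np.array([.5275,.0375])
def rail(x,y): c,s=np.cos(YAW),np.sin(YAW); return ORG+np.array([c*x-s*y,s*x+c*y])
def kp(th,r=.095): return PIV+r*np.array([np.cos(th+YAW),np.sin(th+YAW)])
E
python3 -c "
from h import *
go((*kp(.15),.32,.226),(*kp(.15),.22,.226))"
```

```text
now [ 0.5991 -0.0815  0.3994] phi 0.0748 F [ 0.   0.6 -0.3] w 0.0868 t 1.8 q6 1.18
-> [ 0.0316 -0.1383  0.0793] -0.1512
-> [ 0.0317 -0.1383  0.1793] -0.1512
```

Call:
servo_tool(steps=[0.04, 0.031, -0.138, 0.08, -0.151, 0.04, 0.031, -0.138, 0.08, -0.151, 0.04, 0.031, -0.138, 0.08, -0.151, 0.04, 0.031, -0.138, 0.08, -0.151, 0.04, 0.031, -0.138, 0.13, -0.151, 0.04, 0.031, -0.138, 0.179, -0.151, 0.04, 0.031, -0.138, 0.179, -0.151, 0.04, 0.031, -0.138, 0.179, -0.151])

```text
time: 2.75
position: [0.6212, 0.0579, 0.2226]
tool_rot: [0.994, 0.112, 0.001, 0.0]
ft_force: [0.7, -0.4, 0.6]
grip_width: 0.0404
```

```bash
python3 -c "
from h import *
snap('wrist','w2.png')
for th in np.r_[.15,.15+.17*np.arange(1,13)]: pass
for i in range(3):
  camera('top'); o=get_obs(); print(np.round(o['position'],4),phi(o))
go(*[(*kp(t),.22,t+YAW) for t in .15+.17*np.arange(0,13)])
"
```

```text
[0.6215 0.0586 0.2236] 0.2257188153406521
[0.6213 0.0589 0.2235] 0.2261272413668562
[0.6211 0.0591 0.2232] 0.22639736726684356
now [0.6211 0.0591 0.2232] phi 0.2264 F [-0.2 -0.5  0.5] w 0.0402 t 3.0 q6 1.26
-> [-0.0011  0.0001  0.0032] 0.0009
-> [-0.0024 -0.0159  0.0032] -0.1691
-> [-0.0065 -0.0315  0.0031] -0.3391
-> [-0.0131 -0.0462  0.0031] -0.5091
-> [-0.0222 -0.0596  0.003 ] -0.6791
-> [-0.0333 -0.0713  0.003 ] -0.8491
-> [-0.0463 -0.0809  0.0029] -1.0191
-> [-0.0607 -0.0881  0.0028] -1.1891
-> [-0.0761 -0.0928  0.0028] -1.3591
-> [-0.0921 -0.0949  0.0027] -1.5291
-> [-0.1082 -0.0942  0.0026] -1.6991
-> [-0.124  -0.0908  0.0026] -1.8691
-> [-0.139  -0.0847  0.0025] -2.0391
```

View pics/w2.png

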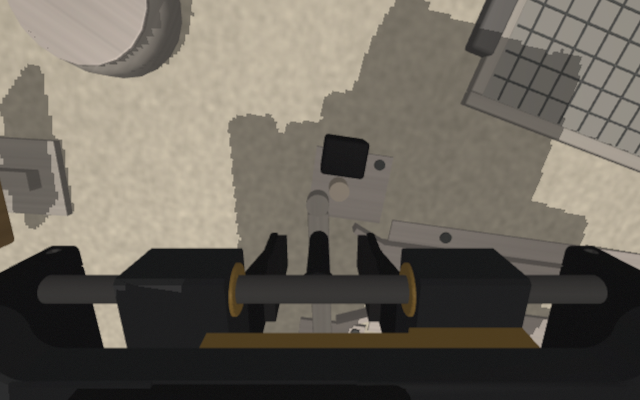

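Call:
servo_tool(steps=[0.024, -0.001, 0, 0.001, 0, 0.024, -0.002, -0.016, 0.001, -0.17, 0.024, -0.0065, -0.0315, 0.001, -0.34, 0.024, -0.013, -0.046, 0.001, -0.51, 0.024, -0.022, -0.0595, 0.001, -0.68, 0.024, -0.033, -0.071, 0.001, -0.85, 0.024, -0.046, -0.081, 0.001, -1.02, 0.024, -0.061, -0.088, 0.001, -1.19, 0.024, -0.076, -0.093, 0.001, -1.36, 0.024, -0.092, -0.095, 0.001, -1.53, 0.024, -0.108, -0.094, 0.001, -1.7, 0.024, -0.124, -0.091, 0.001, -1.87])

```text
time: 4.45
position: [0.4788, 0.1205, 0.2204]
tool_rot: [0.496, 0.868, 0.001, 0.001]
ft_force: [0.9, -0.5, -0.6]
grip_width: 0.0236
```

```bash
python3 -c "
from h import *
t=2.25
go((*kp(t),.22,t+YAW))
"
```

```text
now [0.4788 0.1205 0.2204] phi 2.1033 F [ 0.9 -0.5 -0.6] w 0.0236 t 4.5 q6 -0.51
-> [-0.0036 -0.0211  0.0003] -0.2222
```

Call:
servo_tool(steps=[0.024, -0.001, -0.011, 0, -0.12, 0.024, -0.0035, -0.021, 0, -0.22, 0.024, -0.0035, -0.021, 0, -0.22, 0.06, -0.0035, -0.021, 0, -0.22, 0.06, -0.0035, -0.021, 0, -0.22, 0.06, -0.0035, -0.021, -0.06, -0.22, 0.06, -0.0035, -0.021, -0.12, -0.22, 0.06, -0.0035, -0.021, -0.18, -0.22, 0.06, -0.0035, -0.021, -0.18, -0.22])

```text
time: 5.58
position: [0.464, 0.107, 0.4044]
tool_rot: [0.401, 0.916, 0.002, 0.005]
ft_force: [-0.6, 1.0, -0.8]
grip_width: 0.0589
```

```bash
python3 -c "
from h import *
snap('top','top2.png');snap('side','side2.png');c=snap('wrist','w3.png')
go((.5,-.1,.4,.0755))
"
```

```text
now [0.462  0.1068 0.399 ] phi 2.3167 F [-0.6  0.5 -0.7] w 0.0597 t 5.7 q6 -0.75
-> [-0.1777 -0.1124 -0.0011] 2.2412
```

View pics/top2.png

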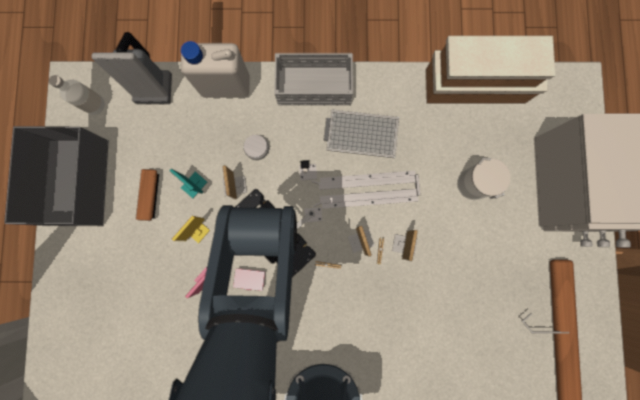

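View pics/w3.png

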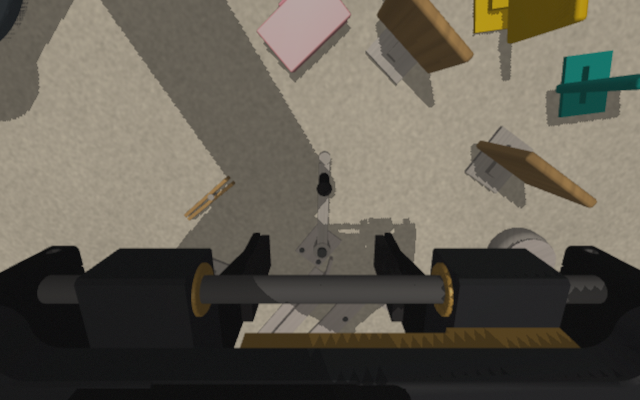

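View pics/side2.png

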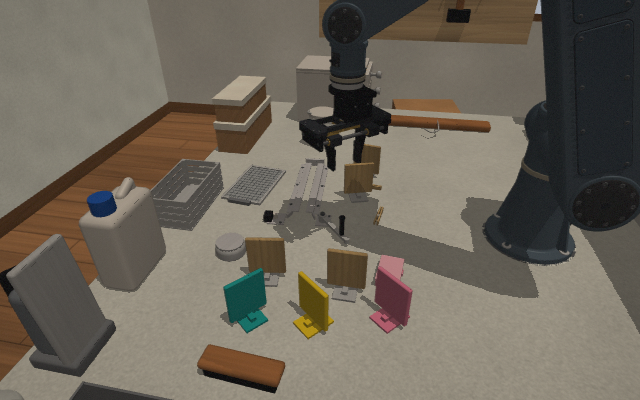

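```bash
python3 - <<'E'
from h import *
a=cv2.imread('pics/w3.png')
b=cv2.convertScaleAbs(a[110:230,450:620],alpha=1.4)
b=cv2.resize(b,None,fx=4,fy=4,interpolation=cv2.INTER_CUBIC)
e=cv2.convertScaleAbs(a[0:120,350:520],alpha=1.4)
e=cv2.resize(e,None,fx=4,fy=4,interpolation=cv2.INTER_CUBIC)
cv2.imwrite('pics/z5.png',b);cv2.imwrite('pics/z6.png',e)
E
```

```text
(no output)
```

View pics/z5.png

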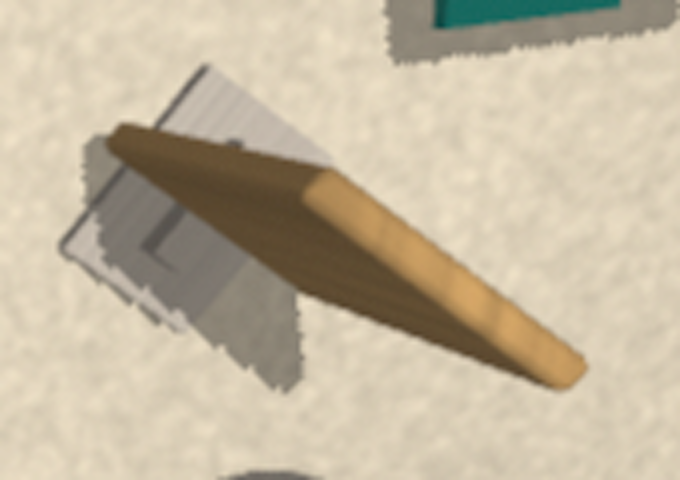

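View pics/z6.png

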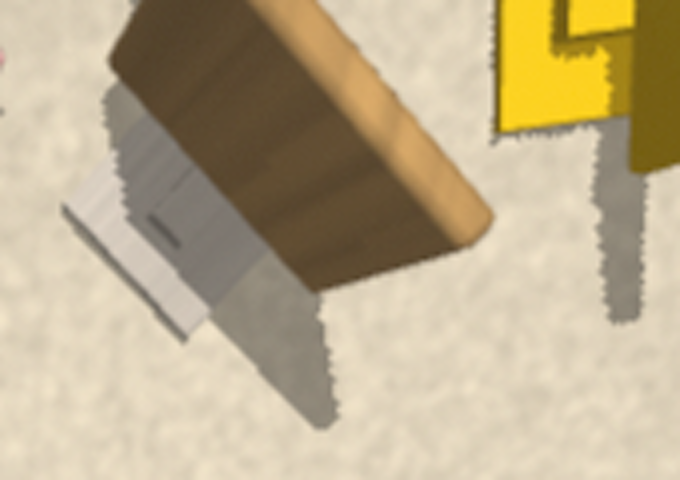

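```bash
python3 - <<'E'
from h import *
c=load('w3')
def p(u,v,z,s,k,o): 
    r=onz(c,o[0]+(u+.5)/k-.5,o[1]+(v+.5)/k-.5,z); print(s,np.round(r,4)); return r
b=(4,(450,110))
n1=p(307,192,.11,'n1',*b);n2=p(560,389,.11,'n2',*b)
f1=p(335,169,.11,'f1',*b);f2=p(588,367,.11,'f2',*b)
for A,B in ((n1,n2),(f1,f2)):
    d=A-B; print(np.hypot(*d[:2]),np.arctan2(d[1],d[0]))
print('ctr',(n1+n2+f1+f2)/4)
# foot
q=[p(205,66,.005,'foot',*b),p(62,246,.005,'foot',*b),p(178,332,.005,'foot',*b)]
print(np.linalg.norm(q[0]-q[1]),np.linalg.norm(q[2]-q[1]),(q[0]+q[2])/2, np.arctan2(*(q[0]-q[1])[[1,0]]))
b=(4,(350,0))
p(490,213,.11,'D',*b);p(470,245,.11,'D',*b);p(280,0,.11,'D',*b);p(250,0,.11,'D',*b)
p(65,207,.005,'Df',*b);p(185,340,.005,'Df',*b)
o=get_obs(); print(o['position'],np.round(R.from_quat(o['tool_rot']).as_matrix(),3))
E
```

```text
n1 [0.5702 0.2554 0.11  ]
n2 [0.6502 0.2674 0.11  ]
f1 [0.5706 0.2626 0.11  ]
f2 [0.6504 0.2747 0.11  ]
0.080905308510683 -2.9932463386036847
0.08070388901842468 -2.9910210521320084
ctr [0.61034613 0.26503233 0.11      ]
foot [0.5803 0.2921 0.005 ]
foot [0.5913 0.2286 0.005 ]
foot [0.6395 0.2357 0.005 ]
0.06439845431948961 0.048710595588320485 [0.60990628 0.26387947 0.005     ] 1.742263697330364
D [0.4696 0.2768 0.11  ]
D [0.4713 0.2703 0.11  ]
D [0.4112 0.2734 0.11  ]
D [0.407  0.2695 0.11  ]
Df [0.406  0.2409 0.005 ]
Df [0.4556 0.2396 0.005 ]
[0.46196843 0.10683815 0.39896173] [[-0.679  0.734 -0.002]
 [ 0.734  0.679  0.   ]
 [ 0.001 -0.001 -1.   ]]
```

```bash
python3 -c "
from h import *
go((.61,.2645,.4,.155),(.61,.2645,.244,.155))
"
```

```text
now [0.462  0.1068 0.399 ] phi 2.3167 F [-0.6  0.5 -0.7] w 0.0597 t 5.7 q6 -0.75
-> [ 0.0153  0.2157 -0.0013] 2.1617
-> [0.0151 0.2159 0.1547] 2.1617
```

Call:
servo_tool(steps=[0.06, 0.015, 0.216, -0.001, 2.162, 0.06, 0.015, 0.216, -0.001, 2.162, 0.06, 0.015, 0.216, -0.001, 2.162, 0.06, 0.015, 0.216, -0.001, 2.162, 0.06, 0.015, 0.216, -0.001, 2.162, 0.06, 0.015, 0.216, -0.001, 2.162, 0.06, 0.015, 0.216, -0.001, 2.162, 0.06, 0.015, 0.216, -0.001, 2.162, 0.06, 0.015, 0.216, -0.001, 2.162, 0.06, 0.015, 0.216, -0.001, 2.162, 0.06, 0.015, 0.216, -0.001, 2.162, 0.06, 0.015, 0.216, -0.001, 2.162])

```text
time: 7.22
position: [0.6106, 0.2642, 0.3971]
tool_rot: [0.997, 0.075, -0.003, 0.001]
ft_force: [-0.3, 0.4, 0.1]
grip_width: 0.0601
```

```bash
python3 -c "
from h import *
camera('wrist');snap('wrist','w4.png')
go((.61,.2645,.244,.155))
"
```

```text
now [0.6107 0.2642 0.3975] phi 0.1547 F [-0.8  1.  -0.3] w 0.0601 t 7.3 q6 1.66
-> [ 0.0003 -0.0005  0.1535] -0.0003
```

View pics/w4.png

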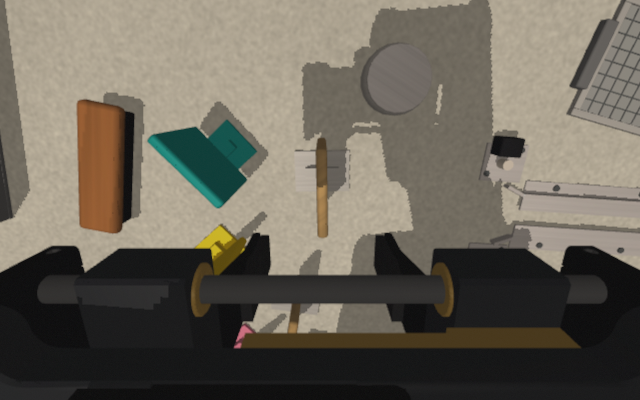

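Call:
servo_tool(steps=[0.06, 0, 0, 0.06, 0, 0.06, 0, 0, 0.12, 0, 0.06, 0, 0, 0.153, 0, 0.06, 0, 0, 0.153, 0, 0.0, 0, 0, 0.153, 0, 0.0, 0, 0, 0.153, 0, 0.0, 0, 0, 0.153, 0, 0.0, 0, 0, 0.153, 0, 0.0, 0, 0, 0.153, 0, 0.0, 0, 0, 0.153, 0], force=20)

```text
time: 8.57
position: [0.611, 0.2643, 0.2479]
tool_rot: [0.997, 0.077, 0.0, -0.0]
ft_force: [0.3, 0.8, 3.0]
grip_width: 0.0097
```

```bash
python3 -c "
from h import *
P=rail(0,.215)
go((.61,.2645,.274,.155),(*P,.274,YAW),(*P,.246,YAW))
"
```

```text
now [0.611  0.2643 0.2479] phi 0.1548 F [0.3 0.8 3. ] w 0.0097 t 8.6 q6 1.66
-> [-0.001  -0.0003 -0.0261] -0.0002
-> [-0.0521  0.1639 -0.0261] 0.0793
-> [-0.0521  0.1639  0.0019] 0.0793
```

Call:
servo_tool(steps=[0.0, 0, 0, -0.026, 0, 0.0, -0.01, 0.04, -0.026, 0.02, 0.0, -0.025, 0.08, -0.026, 0.04, 0.0, -0.04, 0.13, -0.026, 0.06, 0.0, -0.052, 0.164, -0.026, 0.0793, 0.0, -0.052, 0.164, -0.026, 0.0793, 0.0, -0.052, 0.164, -0.026, 0.0793])

```text
time: 9.45
position: [0.585, 0.0944, 0.2735]
tool_rot: [0.999, 0.038, -0.0, -0.0]
ft_force: [-0.0, 0.7, -2.8]
grip_width: 0.01
```

```bash
python3 -c "
from h import *
P=rail(0,.215)
for i in range(4): camera('top'); o=get_obs(); print(np.round(o['position'],4))
snap('wrist','w5.png');snap('top','top5.png');snap('side','side5.png')
go((*P,.246,YAW))
"
```

```text
[0.585  0.0949 0.2735]
[0.585  0.0952 0.2736]
[0.585  0.0954 0.2736]
[0.585  0.0954 0.2736]
now [0.5849 0.0951 0.2737] phi 0.0768 F [ 0.2 -0.5 -2.3] w 0.0098 t 9.8 q6 1.47
-> [-0.0002  0.0007  0.0277] 0.0013
```

View pics/w5.png

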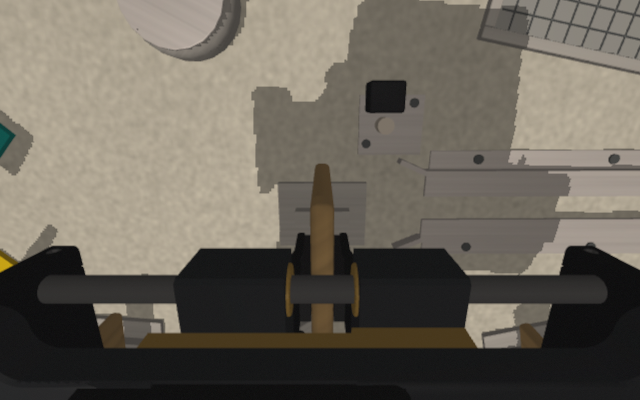

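View pics/side5.png

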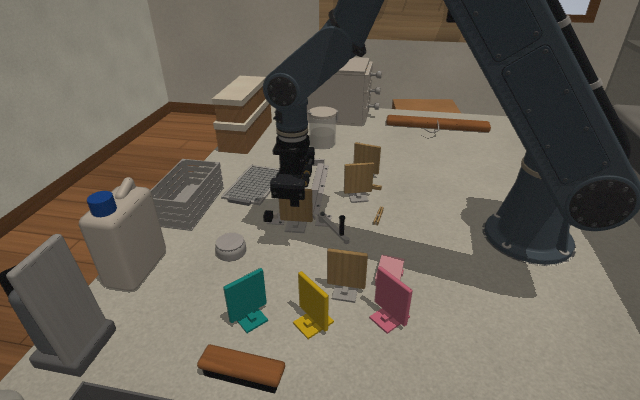

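```bash
python3 - <<'E'
from h import *
c=load('w5')
a=cv2.imread('pics/w5.png'); b=cv2.convertScaleAbs(a[140:260,260:440],alpha=1.6)
cv2.imwrite('pics/z7.png',cv2.resize(b,None,fx=4,fy=4,interpolation=cv2.INTER_CUBIC))
def inv(P): 
    d=P[:2]-ORG; cc,s=np.cos(YAW),np.sin(YAW); return np.round([cc*d[0]+s*d[1],-s*d[0]+cc*d[1]],4)
for u,v in [(279,183),(364,183)]: print(inv(onz(c,u,v,.0325)))
for u,v in [(425,195),(422,220)]: print('lip',inv(onz(c,u,v,.011)))
for p in [(-.01,.134),(.01,.134)]: print(proj(c,[*rail(*p),.011]))
E
```

```text
[0.0253 0.2484]
[0.0254 0.1859]
lip [0.0101 0.1327]
lip [-0.0117  0.1331]
[421.12187723 218.10285092]
[423.42342669 195.0816419 ]
```

View pics/z7.png

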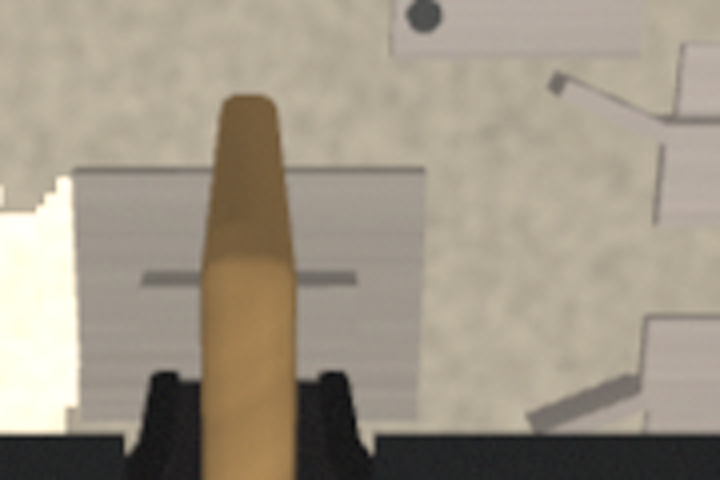

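Call:
servo_tool(steps=[0.0, -0.0005, 0.0, 0.015, 0.001, 0.0, -0.0005, 0.0, 0.0255, 0.001, 0.0, -0.0005, 0.0, 0.0255, 0.001, 0.0, -0.0005, 0.02, 0.0255, 0.001, 0.0, -0.0005, 0.04, 0.0255, 0.001, 0.0, -0.0005, 0.06, 0.0255, 0.001, 0.0, -0.0005, 0.08, 0.0255, 0.001, 0.0, -0.0005, 0.1, 0.0255, 0.001, 0.0, -0.0005, 0.11, 0.0255, 0.001])

```text
time: 10.92
position: [0.5929, -0.0173, 0.2483]
tool_rot: [0.999, 0.036, 0.0, 0.0]
ft_force: [-0.6, -0.2, -2.8]
grip_width: 0.0097
```

```bash
python3 -c "
from h import *
snap('wrist','w6.png')
go((*rail(0,-.110),.248,YAW),(*rail(0,-.118),.248,YAW))
"
```

```text
now [ 0.5931 -0.0178  0.2483] phi 0.0728 F [ 0.9 -0.9 -2.8] w 0.0097 t 11.0 q6 1.28
-> [0.0008 0.2125 0.0005] -0.0027
-> [0.0008 0.2205 0.0005] -0.0027
```

View pics/w6.png

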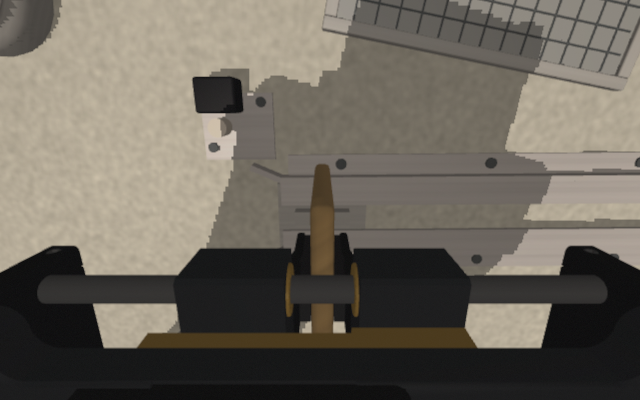

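Call:
servo_tool(steps=[0.0, 0.0003, 0.03, 0, -0.002, 0.0, 0.0006, 0.06, 0, -0.002, 0.0, 0.0008, 0.09, 0, -0.002, 0.0, 0.0008, 0.12, 0, -0.002, 0.0, 0.0008, 0.15, 0, -0.002, 0.0, 0.0008, 0.18, 0, -0.002, 0.0, 0.0008, 0.2, 0, -0.002, 0.0, 0.0008, 0.21, 0, -0.002, 0.0, 0.0008, 0.21, 0, -0.002])

```text
time: 12.1
position: [0.6091, -0.2248, 0.2481]
tool_rot: [0.999, 0.038, -0.0, -0.0]
ft_force: [0.6, 0.8, -2.0]
grip_width: 0.01
```

```bash
python3 -c "
from h import *
go((*rail(0,-.110),.248,YAW),(*rail(0,-.118),.248,YAW))
"
```

```text
now [ 0.6091 -0.2248  0.2481] phi 0.076 F [ 0.6  0.8 -2. ] w 0.01 t 12.1 q6 0.97
-> [-0.0002  0.0049  0.0001] 0.0005
-> [-0.0002  0.0129  0.0001] 0.0005
```

Call:
servo_tool(steps=[0.0, 0, 0.003, 0.001, 0, 0.0, 0, 0.006, 0.001, 0, 0.0, 0, 0.009, 0.001, 0, 0.0, 0, 0.011, 0.001, 0, 0.0, 0, 0.012, 0.001, 0, 0.0, 0, 0.013, 0.001, 0, 0.0, 0, 0.013, 0.001, 0])

```text
time: 12.98
position: [0.6101, -0.2377, 0.2472]
tool_rot: [0.999, 0.038, -0.0, -0.0]
ft_force: [-0.5, 0.2, -4.0]
grip_width: 0.0098
```

Call:
servo_tool(steps=[0.0, 0, 0.001, 0, 0, 0.0, 0, 0.002, 0, 0, 0.0, 0, 0.003, 0, 0, 0.0, 0, 0.003, 0, 0])

```text
time: 13.48
position: [0.6102, -0.239, 0.2473]
tool_rot: [0.999, 0.038, -0.001, -0.002]
ft_force: [-1.0, 7.4, 0.2]
grip_width: 0.0099
```

Call:
servo_tool(steps=[0.0, 0, 0.001, 0, 0, 0.0, 0, 0.002, 0, 0, 0.0, 0, 0.002, 0, 0])

```text
time: 13.85
position: [0.6103, -0.2399, 0.2474]
tool_rot: [0.999, 0.038, -0.001, -0.004]
ft_force: [-0.6, 9.4, 2.8]
grip_width: 0.0099
```

```bash
python3 -c "
from h import *
snap('wrist','w7.png')
go((*rail(0,-.117),.248,YAW))
"
```

```text
now [ 0.6103 -0.2399  0.2474] phi 0.0755 F [ 0.6 10.   2.7] w 0.0102 t 13.9 q6 0.95
-> [-0.0003 -0.0032 -0.0005] 0.0
```

View pics/w7.png

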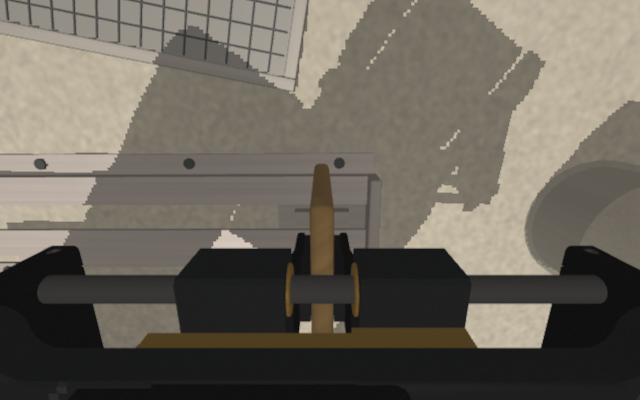

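Call:
servo_tool(steps=[0.02, 0, -0.002, 0, 0, 0.04, 0, -0.002, 0, 0, 0.04, 0, -0.002, 0, 0, 0.04, 0, -0.002, -0.04, 0, 0.04, 0, -0.002, -0.1, 0, 0.04, 0, -0.002, -0.15, 0, 0.04, -0.05, -0.03, -0.15, 0, 0.04, -0.1, -0.05, -0.15, 0, 0.04, -0.15, -0.06, -0.15, 0, 0.04, -0.2, -0.06, -0.15, 0, 0.04, -0.2, -0.06, -0.15, 0])

```text
time: 15.28
position: [0.4037, -0.1978, 0.3974]
tool_rot: [0.999, 0.037, -0.001, -0.0]
ft_force: [0.8, -0.3, 1.2]
grip_width: 0.0397
```

```bash
python3 -c "
from h import *
camera('top')
snap('wrist','w8.png');snap('top','top8.png')
go((.45,-.1,.4,.0755))
"
```

```text
now [ 0.4075 -0.1991  0.3979] phi 0.0758 F [-0.4  0.3 -0.2] w 0.0399 t 15.4 q6 0.79
-> [ 0.0499 -0.0956 -0.0022] 0.0003
```

View pics/w8.png

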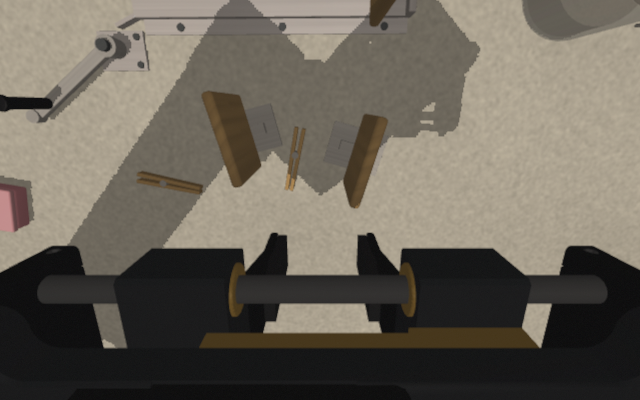

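View pics/top8.png

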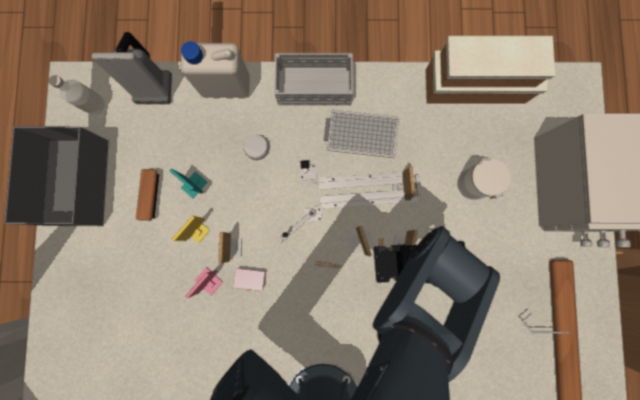

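```bash
python3 - <<'E'
from h import *
a=cv2.imread('pics/w8.png')
b=cv2.convertScaleAbs(a[80:220,195:395],alpha=1.6)
cv2.imwrite('pics/z8.png',cv2.resize(b,None,fx=4,fy=4,interpolation=cv2.INTER_CUBIC))
E
```

```text
(no output)
```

View pics/z8.png

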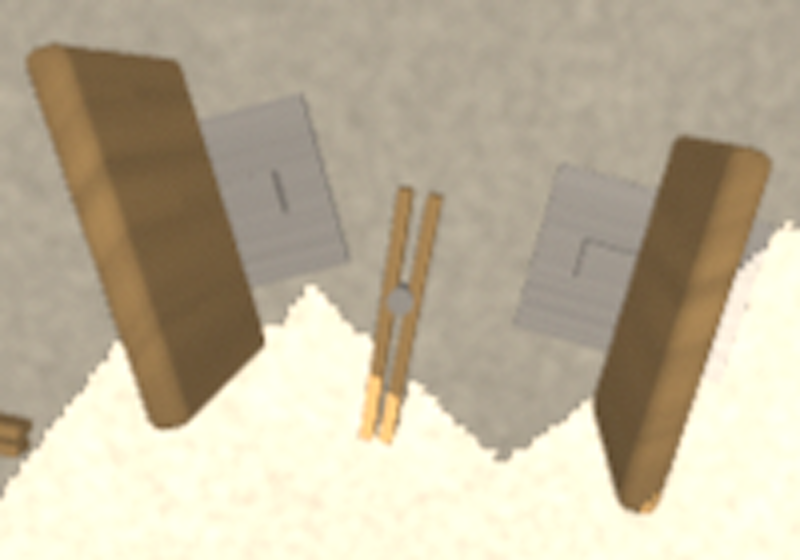

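```bash
python3 - <<'E'
from h import *
c=load('w8')
def q(u,v,z): return onz(c,195+(u+.5)/4-.5,80+(v+.5)/4-.5,z)
for n,P in dict(A=[(32,50),(72,48),(150,422),(186,415)],B=[(730,148),(770,158),(618,503),(655,508)]).items():
    P=[q(*p,.11) for p in P]; d=(P[0]+P[1]-P[2]-P[3])/2; print(n,np.round(sum(P)/4,4),np.linalg.norm(d),np.arctan2(d[1],d[0]))
# feet far edges
for n,(a,b,z) in dict(A=((304,95),(348,260),1),B=((562,165),(515,325),1)).items():
    a=q(*a,.005);b=q(*b,.005); d=a-b; m=(a+b)/2; s=1 if n=='A' else -1
    yd=np.array([-d[1],d[0],0])/np.linalg.norm(d); print(n,'edge len',np.linalg.norm(d),'ang',np.arctan2(d[1],d[0]),'ctr',np.round(m+s*.033*yd,4))
# C in rail: top-right
go((.45,-.106,.4,.3))
E
```

```text
A [ 0.4509 -0.1099  0.11  ] 0.07977115018054404 0.29520730210049323
B [ 0.4396 -0.2355  0.11  ] 0.0805593967507709 -0.19617024098209415
A edge len 0.04829701742538987 ang 0.30087318380182526 ctr [ 0.4504 -0.1092  0.005 ]
B edge len 0.04900953112644257 ang -0.20886249741568602 ctr [ 0.4384 -0.2364  0.005 ]
now [ 0.4075 -0.1991  0.3979] phi 0.0758 F [-0.4  0.3 -0.2] w 0.0399 t 15.4 q6 0.79
-> [ 0.0494 -0.0896 -0.0022] -0.2242
```

```bash
python3 -c "
from h import *
go((.4507,-.1096,.4,.298),(.4507,-.1096,.2475,.298))
"
```

```text
now [ 0.4075 -0.1991  0.3979] phi 0.0758 F [-0.4  0.3 -0.2] w 0.0399 t 15.4 q6 0.79
-> [ 0.0499 -0.086  -0.0022] -0.2222
-> [ 0.0495 -0.0863  0.1503] -0.2222
```

Call:
servo_tool(steps=[0.055, 0.05, -0.086, -0.002, -0.222, 0.055, 0.05, -0.086, -0.002, -0.222, 0.055, 0.05, -0.086, 0.04, -0.222, 0.055, 0.05, -0.086, 0.04, -0.222, 0.055, 0.05, -0.086, 0.04, -0.222])

```text
time: 16.05
position: [0.4509, -0.1091, 0.3578]
tool_rot: [0.989, 0.149, 0.0, 0.0]
ft_force: [0.7, -0.1, -0.1]
grip_width: 0.0549
```

```bash
python3 -c "
from h import *
snap('wrist','w9.png')
for i in range(2): camera('top');go((.4507,-.1096,.2475,.298))
"
```

```text
now [ 0.4506 -0.1093  0.3583] phi 0.2979 F [-0.  -0.5 -0.1] w 0.0549 t 16.1 q6 0.79
-> [-2.000e-04  1.000e-04  1.108e-01] -0.0001
now [ 0.4504 -0.1093  0.3584] phi 0.2978 F [ 0.1 -0.5 -1.1] w 0.055 t 16.2 q6 0.79
-> [-0.      0.0002  0.1109] -0.0002
```

View pics/w9.png

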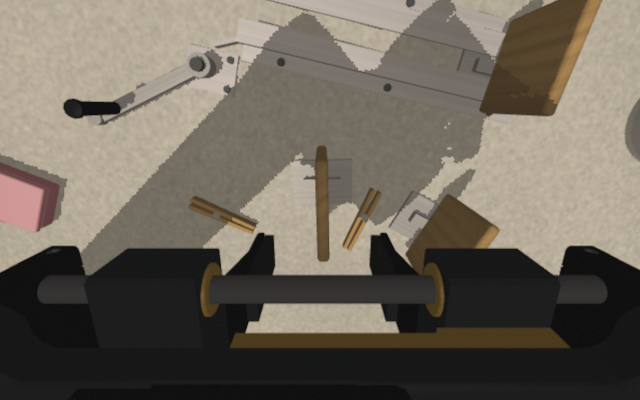

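Call:
servo_tool(steps=[0.055, 0, 0, 0.055, 0, 0.055, 0, 0, 0.1, 0, 0.055, 0, 0, 0.111, 0, 0.055, 0, 0, 0.111, 0, 0.0, 0, 0, 0.111, 0, 0.0, 0, 0, 0.111, 0, 0.0, 0, 0, 0.111, 0, 0.0, 0, 0, 0.111, 0, 0.0, 0, 0, 0.111, 0], force=20)

```text
time: 17.32
position: [0.4498, -0.1086, 0.2464]
tool_rot: [0.989, 0.149, 0.0, 0.0]
ft_force: [-0.1, 0.2, 0.2]
grip_width: 0.0129
```

```bash
python3 -c "
from h import *
go((*get_obs()['position'][:2],.36,.298),(*rail(-.0005,.225),.36,YAW))
"
```

```text
now [ 0.4498 -0.1086  0.2464] phi 0.2985 F [-0.1  0.2  0.2] w 0.0129 t 17.3 q6 0.79
-> [ 0.      0.     -0.1136] 0.0005
-> [ 0.1904 -0.1642 -0.1136] 0.223
```

Call:
servo_tool(steps=[0.0, 0, 0, 0, 0, 0.0, 0, 0, 0, 0, 0.0, 0, 0, -0.05, 0, 0.0, 0, 0, -0.113, 0, 0.0, 0.04, -0.03, -0.113, 0.05, 0.0, 0.08, -0.065, -0.113, 0.1, 0.0, 0.12, -0.1, -0.113, 0.15, 0.0, 0.16, -0.135, -0.113, 0.2, 0.0, 0.19, -0.164, -0.113, 0.223, 0.0, 0.19, -0.164, -0.113, 0.223])

```text
time: 18.58
position: [0.5838, 0.1066, 0.3586]
tool_rot: [0.999, 0.04, 0.0, -0.0]
ft_force: [-0.0, -0.3, -2.4]
grip_width: 0.0099
```

```bash
python3 -c "
from h import *
go((*rail(-.0005,.225),.274,YAW))
"
```

```text
now [0.5838 0.1066 0.3586] phi 0.0795 F [-0.  -0.3 -2.4] w 0.0099 t 18.6 q6 1.48
-> [-0.0005  0.0023  0.0846] 0.004
```

Call:
servo_tool(steps=[0.0, -0.0005, 0, 0.05, 0.004, 0.0, -0.0005, 0, 0.084, 0.004, 0.0, -0.0005, 0, 0.084, 0.004, 0.0, -0.0005, 0, 0.084, 0.004])

```text
time: 19.08
position: [0.583, 0.1034, 0.2761]
tool_rot: [0.999, 0.035, 0.001, 0.0]
ft_force: [-0.1, -0.9, -1.8]
grip_width: 0.0099
```

```bash
cat >> h.py <<'E'
def inv(P): 
    d=P[:2]-ORG; cc,s=np.cos(YAW),np.sin(YAW); return np.round([cc*d[0]+s*d[1],-s*d[0]+cc*d[1]],4)
E
python3 -c "
from h import *
c=snap('wrist','w10.png')
b=cv2.convertScaleAbs(c['pixels'][140:260,260:440],alpha=1.6)
cv2.imwrite('pics/z10.png',cv2.resize(b,None,fx=4,fy=4,interpolation=cv2.INTER_CUBIC))
go((*rail(-.0005,.225),.248,YAW),(*rail(-.0005,-.04),.248,YAW))
"
```

```text
now [0.5833 0.1035 0.2768] phi 0.071 F [ 0.3 -0.1 -1.7] w 0.0098 t 19.1 q6 1.49
-> [ 0.0002 -0.0008  0.0288] -0.0045
-> [0.0014 0.2642 0.0288] -0.0045
```

View pics/z10.png

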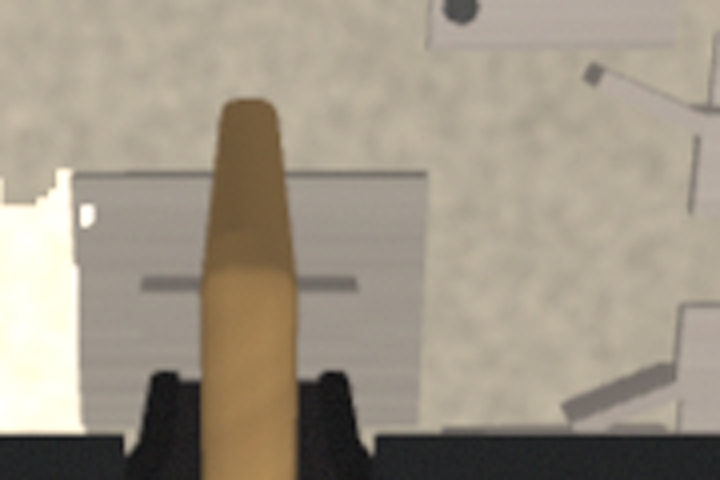

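Call:
servo_tool(steps=[0.0, 0, 0, 0.015, -0.004, 0.0, 0, 0, 0.029, -0.004, 0.0, 0, 0.0, 0.029, -0.004, 0.0, 0.0002, 0.02, 0.029, -0.004, 0.0, 0.0003, 0.04, 0.029, -0.004, 0.0, 0.0004, 0.06, 0.029, -0.004, 0.0, 0.0006, 0.08, 0.029, -0.004, 0.0, 0.0007, 0.1, 0.029, -0.004, 0.0, 0.0008, 0.12, 0.029, -0.004, 0.0, 0.0008, 0.12, 0.029, -0.004])

```text
time: 20.38
position: [0.5924, -0.0176, 0.2463]
tool_rot: [0.999, 0.036, 0.0, 0.0]
ft_force: [-0.7, 0.3, -1.7]
grip_width: 0.01
```

```bash
python3 -c "
from h import *
c=snap('wrist','w11.png')
go((*rail(-.0005,-.04),.2475,YAW))
"
```

```text
now [ 0.5921 -0.0165  0.2462] phi 0.0738 F [-0.3  0.5 -2.2] w 0.0096 t 20.4 q6 1.28
-> [ 0.0008  0.1439 -0.0013] -0.0017
```

View pics/w11.png

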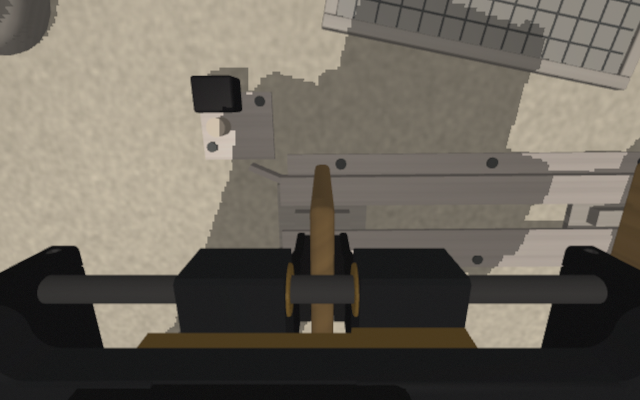

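Call:
servo_tool(steps=[0.0, 0.0003, 0.03, 0, -0.002, 0.0, 0.0006, 0.06, 0, -0.002, 0.0, 0.0008, 0.09, 0, -0.002, 0.0, 0.0008, 0.115, 0, -0.002, 0.0, 0.0008, 0.135, 0, -0.002, 0.0, 0.0008, 0.144, 0, -0.002, 0.0, 0.0008, 0.148, 0, -0.002, 0.0, 0.0008, 0.151, 0, -0.002, 0.0, 0.0008, 0.153, 0, -0.002, 0.0, 0.0008, 0.153, 0, -0.002])

```text
time: 21.68
position: [0.6044, -0.1679, 0.2463]
tool_rot: [0.999, 0.039, -0.0, -0.0]
ft_force: [0.4, 0.1, -1.5]
grip_width: 0.01
```

Call:
servo_tool(steps=[0.0, 0, 0.002, 0, 0, 0.0, 0, 0.004, 0, 0, 0.0, 0, 0.005, 0, 0, 0.0, 0, 0.006, 0, 0, 0.0, 0, 0.007, 0, 0, 0.0, 0, 0.007, 0, 0])

```text
time: 22.42
position: [0.6048, -0.1733, 0.2464]
tool_rot: [0.999, 0.038, -0.0, -0.002]
ft_force: [0.7, 6.9, 1.7]
grip_width: 0.0098
```

Call:
servo_tool(steps=[0.0, 0, 0.001, 0, 0, 0.0, 0, 0.002, 0, 0, 0.0, 0, 0.003, 0, 0, 0.0, 0, 0.003, 0, 0])

```text
time: 22.92
position: [0.6048, -0.1748, 0.2467]
tool_rot: [0.999, 0.038, -0.001, -0.004]
ft_force: [0.5, 10.8, 5.5]
grip_width: 0.0097
```

```bash
python3 -c "
from h import *
go((.439,-.236,.40,-.203))
"
```

```text
now [ 0.6048 -0.1748  0.2467] phi 0.0755 F [ 0.5 10.8  5.5] w 0.0097 t 22.9 q6 1.03
-> [-0.1702  0.0473 -0.1535] 0.2785
```

Call:
servo_tool(steps=[0.02, 0, -0.003, 0, 0, 0.036, 0, -0.003, 0, 0, 0.036, 0, -0.003, 0, 0, 0.036, 0, -0.003, -0.05, 0, 0.036, 0, -0.003, -0.1, 0, 0.05, 0, 0, -0.15, 0, 0.055, -0.06, 0.02, -0.15, 0.1, 0.055, -0.11, 0.03, -0.15, 0.2, 0.055, -0.17, 0.047, -0.15, 0.2785, 0.055, -0.17, 0.047, -0.15, 0.2785, 0.055, -0.17, 0.047, -0.15, 0.2785])

```text
time: 24.3
position: [0.4396, -0.239, 0.3968]
tool_rot: [0.995, -0.101, 0.001, 0.001]
ft_force: [-0.1, 0.5, -0.1]
grip_width: 0.0547
```

```bash
python3 -c "
from h import *
camera('top');c=snap('wrist','w12.png');
go((.439,-.236,.2475,-.203))
"
```

```text
now [ 0.4404 -0.2384  0.3965] phi -0.2 F [-1.2  0.8 -1. ] w 0.0547 t 24.4 q6 1.05
-> [-0.0021 -0.0022  0.149 ] 0.003
```

View pics/w12.png

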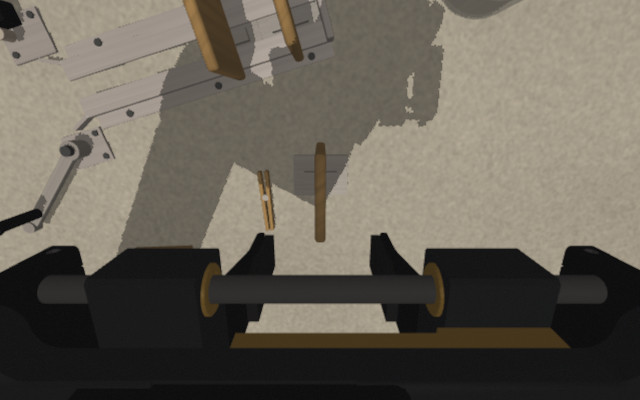

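Call:
servo_tool(steps=[0.055, -0.002, -0.002, 0.055, 0.003, 0.055, -0.002, -0.002, 0.11, 0.003, 0.055, -0.002, -0.002, 0.149, 0.003, 0.055, -0.002, -0.002, 0.149, 0.003, 0.0, -0.002, -0.002, 0.149, 0.003, 0.0, -0.002, -0.002, 0.149, 0.003, 0.0, -0.002, -0.002, 0.149, 0.003, 0.0, -0.002, -0.002, 0.149, 0.003, 0.0, -0.002, -0.002, 0.149, 0.003, 0.0, -0.002, -0.002, 0.149, 0.003, 0.0, -0.002, -0.002, 0.149, 0.003], force=20)

```text
time: 25.78
position: [0.4377, -0.2359, 0.2474]
tool_rot: [0.995, -0.102, 0.0, 0.0]
ft_force: [-0.2, -0.6, 2.7]
grip_width: 0.0095
```

```bash
python3 -c "
from h import *
o=get_obs()['position']
go((.43,-.1,.36,0),(*rail(-.0005,.225),.36,YAW))
"
```

```text
now [ 0.4377 -0.2359  0.2474] phi -0.2041 F [-0.2 -0.6  2.7] w 0.0095 t 25.8 q6 1.06
-> [-0.0351 -0.1315 -0.1126] -0.2041
-> [ 0.0738 -0.3627 -0.1127] -0.2796
```

Call:
servo_tool(steps=[0.0, 0, 0, -0.05, 0, 0.0, 0, 0, -0.1, 0, 0.0, 0, -0.02, -0.113, 0, 0.0, 0, -0.07, -0.113, -0.03, 0.0, 0.005, -0.12, -0.113, -0.06, 0.0, 0.015, -0.17, -0.113, -0.1, 0.0, 0.025, -0.22, -0.113, -0.15, 0.0, 0.04, -0.27, -0.113, -0.2, 0.0, 0.057, -0.32, -0.113, -0.25, 0.0, 0.074, -0.363, -0.113, -0.28, 0.0, 0.074, -0.363, -0.113, -0.28, 0.0, 0.074, -0.363, -0.113, -0.28])

```text
time: 27.28
position: [0.5824, 0.1053, 0.3585]
tool_rot: [0.999, 0.039, -0.002, 0.0]
ft_force: [0.3, -0.2, -1.4]
grip_width: 0.0097
```

```bash
python3 -c "
from h import *
go((*rail(-.0005,.225),.274,YAW))
"
```

```text
now [0.5824 0.1053 0.3585] phi 0.077 F [ 0.3 -0.2 -1.4] w 0.0097 t 27.3 q6 1.48
-> [0.0014 0.0011 0.0845] 0.0015
```

Call:
servo_tool(steps=[0.0, 0.001, 0, 0.05, 0.001, 0.0, 0.001, 0, 0.084, 0.001, 0.0, 0.001, 0, 0.084, 0.001, 0.0, 0.001, 0, 0.084, 0.001])

```text
time: 27.78
position: [0.5849, 0.1041, 0.2771]
tool_rot: [0.999, 0.037, 0.001, 0.0]
ft_force: [0.9, 0.1, -1.0]
grip_width: 0.0097
```

```bash
python3 -c "
from h import *
c=snap('wrist','w13.png')
b=cv2.convertScaleAbs(c['pixels'][140:260,260:440],alpha=1.6)
cv2.imwrite('pics/z13.png',cv2.resize(b,None,fx=4,fy=4,interpolation=cv2.INTER_CUBIC))
for v in (183,184,185): print(inv(onz(c,279,v,.033)))
go((*rail(-.0005,.225),.248,YAW),(*rail(-.0005,.1),.248,YAW))
"
```

```text
[0.0256 0.2573]
[0.0248 0.2574]
[0.024  0.2574]
now [0.5853 0.1042 0.2777] phi 0.0741 F [-0.  -0.4 -1.4] w 0.0103 t 27.8 q6 1.49
-> [-0.0018 -0.0002  0.0297] -0.0014
-> [-0.0016  0.1248  0.0298] -0.0014
```

View pics/z13.png

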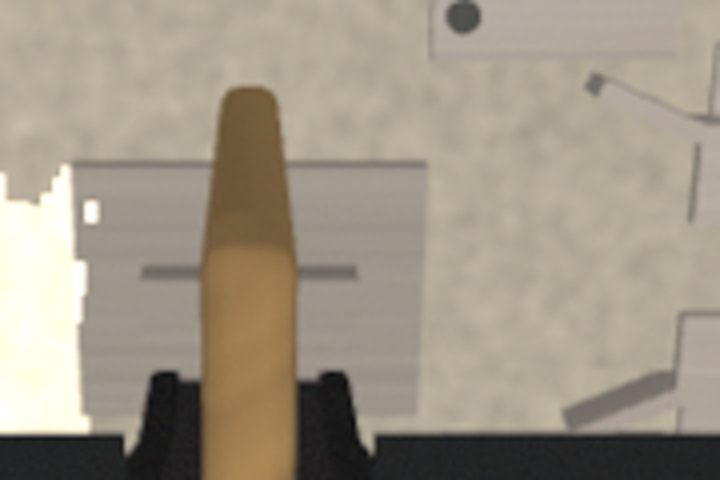

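Call:
servo_tool(steps=[0.0, -0.003, 0, 0.015, -0.001, 0.0, -0.003, 0, 0.029, -0.001, 0.0, -0.003, 0.0, 0.029, -0.001, 0.0, -0.003, 0.02, 0.029, -0.001, 0.0, -0.003, 0.04, 0.029, -0.001, 0.0, -0.003, 0.06, 0.029, -0.001, 0.0, -0.003, 0.08, 0.029, -0.001, 0.0, -0.003, 0.1, 0.029, -0.001, 0.0, -0.003, 0.12, 0.029, -0.001, 0.0, -0.003, 0.12, 0.029, -0.001])

```text
time: 29.08
position: [0.5911, -0.017, 0.2473]
tool_rot: [0.999, 0.037, 0.0, 0.0]
ft_force: [1.0, 0.4, -2.3]
grip_width: 0.0102
```

```bash
python3 -c "
from h import *
c=snap('wrist','w14.png')
b=cv2.convertScaleAbs(c['pixels'][140:260,260:440],alpha=1.6)
cv2.imwrite('pics/z14.png',cv2.resize(b,None,fx=4,fy=4,interpolation=cv2.INTER_CUBIC))
o=get_obs()['position'];print(inv(o))
go((*rail(inv(o)[0],.025),.2475,YAW))
"
```

```text
[-0.0023  0.1045]
now [ 0.5908 -0.016   0.2473] phi 0.0743 F [ 0.3 -0.  -2.4] w 0.0101 t 29.1 q6 1.28
-> [ 0.0001  0.0795 -0.0003] -0.0012
```

View pics/z14.png

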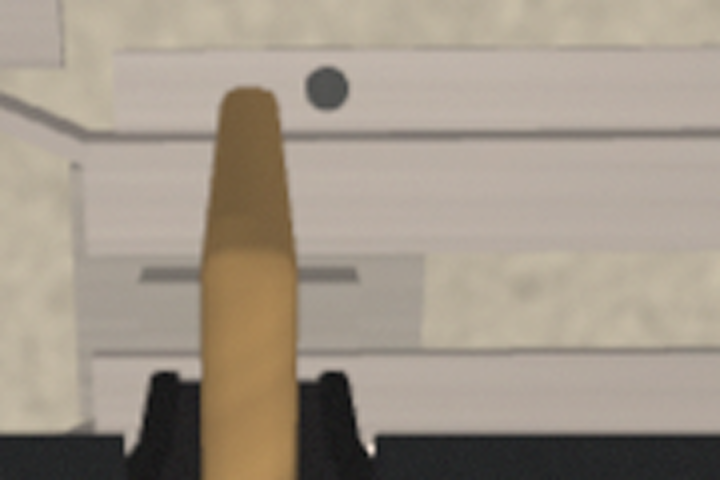

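Call:
servo_tool(steps=[0.0, 0.0001, 0.025, 0, -0.001, 0.0, 0.0001, 0.05, 0, -0.001, 0.0, 0.0001, 0.07, 0, -0.001, 0.0, 0.0001, 0.08, 0, -0.001, 0.0, 0.0001, 0.085, 0, -0.001, 0.0, 0.0001, 0.088, 0, -0.001, 0.0, 0.0001, 0.09, 0, -0.001, 0.0, 0.0001, 0.092, 0, -0.001, 0.0, 0.0001, 0.093, 0, -0.001, 0.0, 0.0001, 0.093, 0, -0.001])

```text
time: 30.38
position: [0.5978, -0.1069, 0.2473]
tool_rot: [0.999, 0.038, -0.0, -0.001]
ft_force: [0.5, 4.7, 0.4]
grip_width: 0.0102
```

Call:
servo_tool(steps=[0.0, 0, 0.001, 0, 0, 0.0, 0, 0.002, 0, 0, 0.0, 0, 0.003, 0, 0, 0.0, 0, 0.003, 0, 0])

```text
time: 30.88
position: [0.5978, -0.1084, 0.2475]
tool_rot: [0.999, 0.038, -0.001, -0.003]
ft_force: [1.1, 10.9, 3.8]
grip_width: 0.0103
```

```bash
python3 -c "
from h import *
c=snap('side','side15.png')
print(inv(get_obs()['position']))
go((.39,.262,.40,.0))
"
```

```text
[-0.0023  0.0119]
now [ 0.5978 -0.1083  0.2475] phi 0.0754 F [ 0.  11.   3.7] w 0.01 t 30.9 q6 1.13
-> [-0.1795 -0.3858 -0.1501] 0.0754
```

View pics/side15.png

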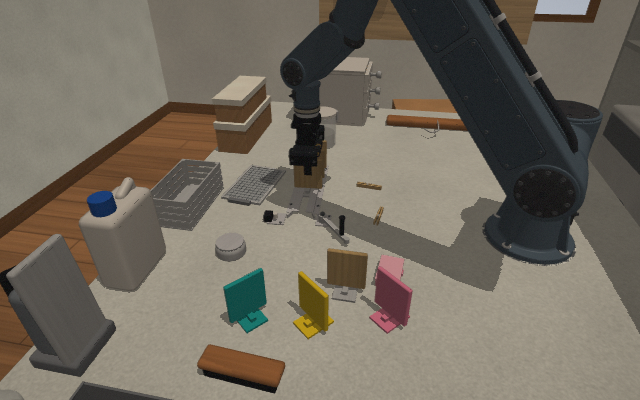

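Call:
servo_tool(steps=[0.02, 0, -0.003, 0, 0, 0.036, 0, -0.003, 0, 0, 0.036, 0, -0.003, 0, 0, 0.036, 0, -0.003, -0.05, 0, 0.036, 0, -0.003, -0.1, 0, 0.05, -0.02, -0.03, -0.15, 0, 0.05, -0.05, -0.09, -0.15, 0.02, 0.05, -0.08, -0.15, -0.15, 0.04, 0.05, -0.11, -0.21, -0.15, 0.06, 0.05, -0.14, -0.27, -0.15, 0.075, 0.05, -0.16, -0.33, -0.15, 0.075, 0.05, -0.18, -0.386, -0.15, 0.075])

```text
time: 32.42
position: [0.3949, 0.2468, 0.3977]
tool_rot: [1.0, 0.0, 0.001, -0.0]
ft_force: [1.1, 1.2, -0.1]
grip_width: 0.0502
```

```bash
python3 -c "
from h import *
camera('top');camera('top');c=snap('wrist','w16.png')
a=c['pixels'];b=cv2.convertScaleAbs(a[80:240,230:420],alpha=1.4)
cv2.imwrite('pics/z16.png',cv2.resize(b,None,fx=3.75,fy=3.75,interpolation=cv2.INTER_CUBIC))
go((.43,.262,.40,.0))
"
```

```text
now [0.394  0.2477 0.3975] phi 0.0081 F [ 0.7 -0.6  0.4] w 0.0503 t 32.6 q6 1.88
-> [ 0.0361 -0.014  -0.0025] 0.0081
```

View pics/w16.png

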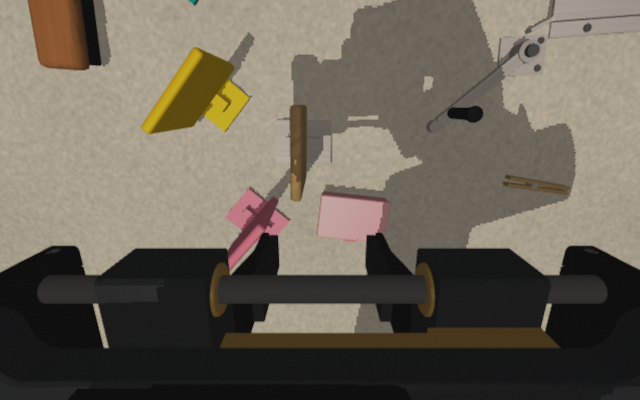

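View pics/z16.png

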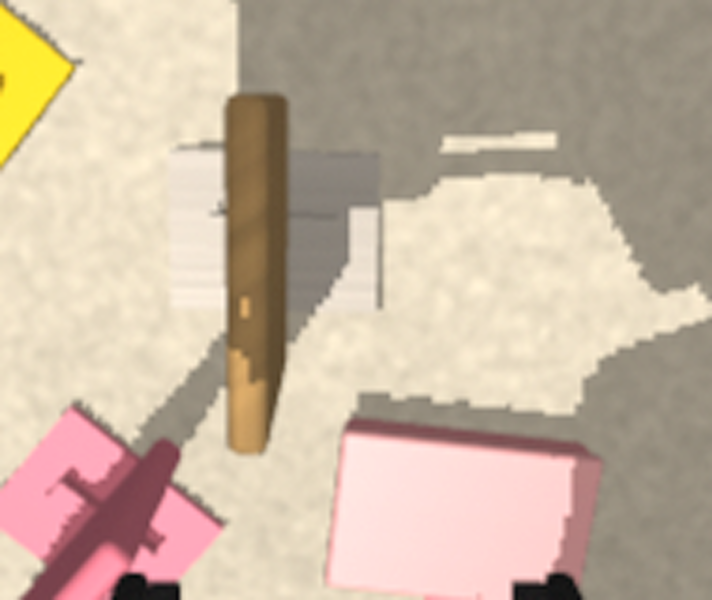

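```bash
python3 - <<'E'
from h import *
c=load('w16')
def q(u,v,z): return onz(c,230+(u+.5)/3.75-.5,80+(v+.5)/3.75-.5,z)
P=[q(*p,.11) for p in [(228,97),(268,97),(229,451),(266,451)]]; d=(P[0]+P[1]-P[2]-P[3])/2; print(np.round(sum(P)/4,4),np.linalg.norm(d),np.arctan2(d[1],d[0]))
F=[q(*p,.005) for p in [(172,150),(379,153),(168,305),(380,308)]]; print(np.round(F,4).tolist(),np.round(sum(F)/4,4))
d=F[1]-F[3];print(np.arctan2(d[1],d[0])); d=F[0]-F[1];print(np.arctan2(d[1],d[0])-np.pi/2)
E
```

```text
[0.4308 0.2736 0.11  ] 0.0816872029149341 -0.016811628472805023
[[0.4553, 0.3053, 0.005], [0.455, 0.241, 0.005], [0.4067, 0.3083, 0.005], [0.4064, 0.2398, 0.005]] [0.4308 0.2736 0.005 ]
0.02403509953441932
-0.004913877832497082
```

```bash
python3 - <<'E'
from h import *
c=load('w16')
for u,v in [(276,198),(231,262),(198,50),(233,67),(145,131)]: print(np.round(onz(c,u,v,.11),3))
go((.431,.2736,.37,-.003),(.431,.2736,.2475,-.003))
E
```

```text
[0.392 0.292 0.11 ]
[0.327 0.337 0.11 ]
[0.513 0.349 0.11 ]
[0.501 0.323 0.11 ]
[0.45  0.401 0.11 ]
now [0.394  0.2477 0.3975] phi 0.0081 F [ 0.7 -0.6  0.4] w 0.0503 t 32.6 q6 1.88
-> [ 0.0372 -0.0256  0.0275] 0.0111
-> [ 0.0371 -0.0257  0.15  ] 0.0111
```

Call:
servo_tool(steps=[0.042, 0.037, -0.026, 0.028, 0.011, 0.042, 0.037, -0.026, 0.028, 0.011, 0.042, 0.037, -0.026, 0.028, 0.011, 0.042, 0.037, -0.026, 0.028, 0.011])

```text
time: 33.08
position: [0.4323, 0.2706, 0.3699]
tool_rot: [1.0, -0.005, 0.0, 0.0]
ft_force: [-0.1, -0.3, -1.0]
grip_width: 0.0422
```

```bash
python3 -c "
from h import *
c=snap('wrist','w17.png')
go((.431,.2736,.2475,-.003))
"
```

```text
now [0.4322 0.2708 0.37  ] phi -0.0102 F [0.9 1.  0.2] w 0.042 t 33.1 q6 1.92
-> [-0.0013 -0.0028  0.1225] -0.0072
```

View pics/w17.png

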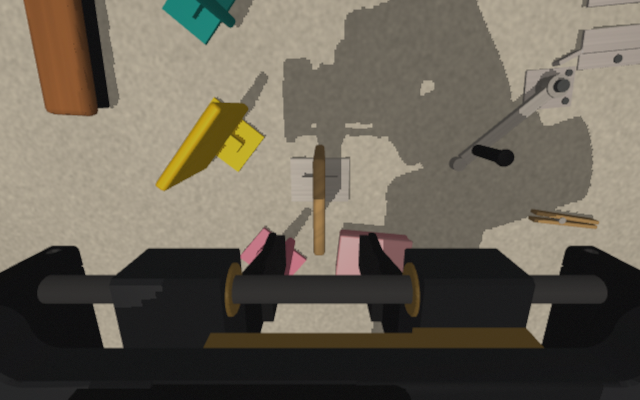

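Call:
servo_tool(steps=[0.042, -0.001, -0.003, 0.05, -0.007, 0.042, -0.001, -0.003, 0.1, -0.007, 0.042, -0.001, -0.003, 0.1225, -0.007, 0.042, -0.001, -0.003, 0.1225, -0.007, 0.0, -0.001, -0.003, 0.1225, -0.007, 0.0, -0.001, -0.003, 0.1225, -0.007, 0.0, -0.001, -0.003, 0.1225, -0.007, 0.0, -0.001, -0.003, 0.1225, -0.007, 0.0, -0.001, -0.003, 0.1225, -0.007, 0.0, -0.001, -0.003, 0.1225, -0.007], force=20)

```text
time: 34.38
position: [0.4315, 0.2747, 0.2469]
tool_rot: [1.0, -0.001, 0.0, -0.0]
ft_force: [0.1, -0.4, 1.9]
grip_width: 0.0099
```

```bash
python3 -c "
from h import *
go((*rail(-.0005,.225),.36,YAW))
"
```

```text
now [0.4315 0.2747 0.2469] phi -0.002 F [ 0.1 -0.4  1.9] w 0.0099 t 34.4 q6 1.92
-> [ 0.1524  0.1701 -0.1131] -0.0775
```

Call:
servo_tool(steps=[0.0, 0, 0, -0.05, 0, 0.0, 0, 0, -0.1, 0, 0.0, 0.01, 0.01, -0.113, 0, 0.0, 0.045, 0.05, -0.113, -0.02, 0.0, 0.08, 0.09, -0.113, -0.04, 0.0, 0.12, 0.13, -0.113, -0.06, 0.0, 0.152, 0.17, -0.113, -0.0775, 0.0, 0.152, 0.17, -0.113, -0.0775, 0.0, 0.152, 0.17, -0.09, -0.0775, 0.0, 0.152, 0.17, -0.05, -0.0775, 0.0, 0.152, 0.17, -0.03, -0.0775, 0.0, 0.152, 0.17, -0.03, -0.0775])

```text
time: 35.88
position: [0.5815, 0.1046, 0.2738]
tool_rot: [0.999, 0.038, -0.004, -0.0]
ft_force: [-1.0, -0.4, -1.7]
grip_width: 0.0099
```

```bash
python3 -c "
from h import *
camera('top')
c=snap('wrist','w18.png')
b=cv2.convertScaleAbs(c['pixels'][140:260,260:440],alpha=1.6)
cv2.imwrite('pics/z18.png',cv2.resize(b,None,fx=4,fy=4,interpolation=cv2.INTER_CUBIC))
z=get_obs()['position'][2]-.2469+.005
for v in (181,182,183,184,185): print(inv(onz(c,279,v,z)))
go((*rail(-.0005,.225),.248,YAW))
"
```

```text
[0.0241 0.2577]
[0.0234 0.2578]
[0.0226 0.2578]
[0.0218 0.2578]
[0.0211 0.2578]
now [0.5829 0.1047 0.2764] phi 0.0758 F [ 1.  -0.4 -2.3] w 0.0102 t 36.0 q6 1.48
-> [0.0006 0.0004 0.0284] 0.0003
```

View pics/z18.png

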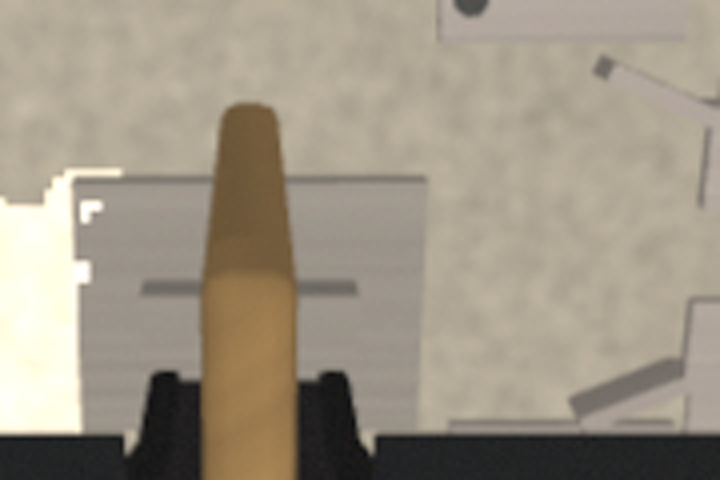

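```bash
python3 -c "
from h import *
camera('top')
c=snap('wrist','w19.png')
b=cv2.convertScaleAbs(c['pixels'][140:260,260:440],alpha=1.6)
cv2.imwrite('pics/z19.png',cv2.resize(b,None,fx=4,fy=4,interpolation=cv2.INTER_CUBIC))
z=get_obs()['position'][2]-.2469+.005
g=cv2.cvtColor(c['pixels'],6).astype(int)
print(np.diff(g[176:192,345:360].mean(1)).round(0))
for v in (181,183,185): print(inv(onz(c,345,v,z)))
print('lips',inv(onz(c,430,195,.011)),[proj(c,[*rail(x,.134),.011]) for x in(-.01,.01)])
go((*rail(-.0005,.225),.248,YAW))
"
```

```text
[  0.  -0.  -0.   1.   0.  -0.  -9. -20.   1.  13.   3.   1.   1.   0.
  -1.]
[0.026  0.2091]
[0.0245 0.2091]
[0.023  0.2091]
lips [0.0081 0.1366] [array([430.93186185, 215.63008389]), array([433.38698101, 192.82884165])]
now [0.5835 0.1046 0.2776] phi 0.0757 F [-0.7  0.5 -1.3] w 0.0097 t 36.1 q6 1.48
-> [0.     0.0002 0.0296] 0.0002
```

View pics/z19.png

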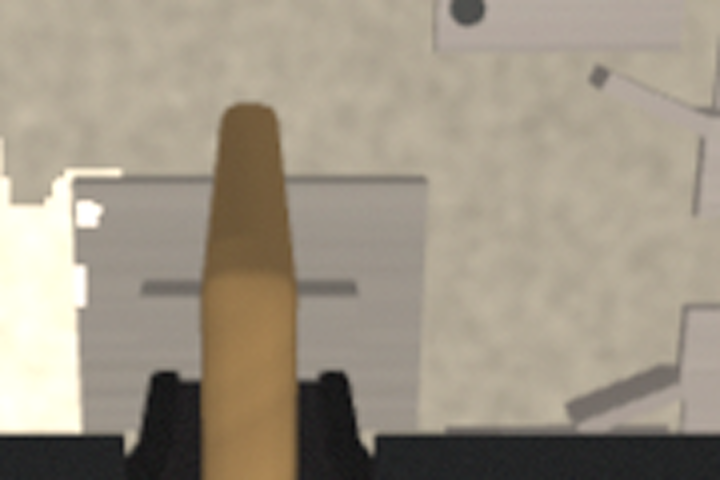

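Call:
servo_tool(steps=[0.0, 0.001, 0, 0.015, 0, 0.0, 0.001, 0, 0.0295, 0, 0.0, 0.001, 0.0, 0.0295, 0, 0.0, 0.001, 0.02, 0.0295, 0, 0.0, 0.001, 0.04, 0.0295, 0, 0.0, 0.001, 0.06, 0.0295, 0, 0.0, 0.001, 0.08, 0.0295, 0, 0.0, 0.001, 0.1, 0.0295, 0, 0.0, 0.001, 0.12, 0.0295, 0, 0.0, 0.001, 0.12, 0.0295, 0])

```text
time: 37.33
position: [0.5936, -0.017, 0.2474]
tool_rot: [0.999, 0.036, 0.0, 0.0]
ft_force: [-0.2, 0.6, -1.9]
grip_width: 0.0101
```

```bash
python3 -c "
from h import *
c=snap('wrist','w20.png')
b=cv2.convertScaleAbs(c['pixels'][140:260,260:440],alpha=1.6)
cv2.imwrite('pics/z20.png',cv2.resize(b,None,fx=4,fy=4,interpolation=cv2.INTER_CUBIC))
o=get_obs()['position'];print(inv(o))
go((*rail(inv(o)[0],.079),.2475,YAW))
"
```

```text
[1.000e-04 1.043e-01]
now [ 0.5932 -0.016   0.2472] phi 0.0737 F [-0.2 -0.1 -1.9] w 0.0099 t 37.4 q6 1.28
-> [ 0.      0.0253 -0.0003] -0.0018
```

View pics/z20.png

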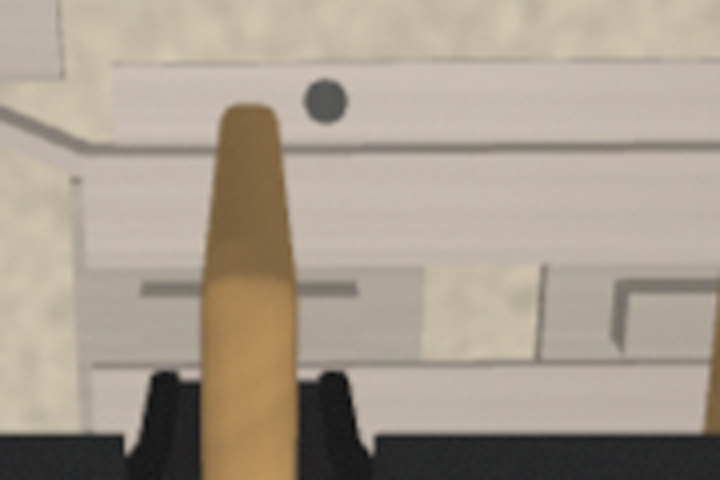

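Inserted under the lips; about 25 mm remain to divider 3's foot. Push home.

Call:
servo_tool(steps=[0.0, 0, 0.01, 0, -0.002, 0.0, 0, 0.016, 0, -0.002, 0.0, 0, 0.02, 0, -0.002, 0.0, 0, 0.022, 0, -0.002, 0.0, 0, 0.024, 0, -0.002, 0.0, 0, 0.026, 0, -0.002, 0.0, 0, 0.027, 0, -0.002, 0.0, 0, 0.027, 0, -0.002])

```text
time: 38.38
position: [0.5951, -0.0411, 0.2473]
tool_rot: [0.999, 0.038, -0.0, -0.001]
ft_force: [0.7, 5.1, -0.2]
grip_width: 0.01
```

Call:
servo_tool(steps=[0.0, 0, 0.001, 0, 0, 0.0, 0, 0.002, 0, 0, 0.0, 0, 0.003, 0, 0, 0.0, 0, 0.003, 0, 0])

```text
time: 38.88
position: [0.5951, -0.0425, 0.2476]
tool_rot: [0.999, 0.038, -0.0, -0.003]
ft_force: [0.7, 10.9, 2.2]
grip_width: 0.0102
```

```bash
python3 -c "
from h import *
print(inv(get_obs()['position']))
go((*rail(-.06,.0),.40,YAW))
"
```

```text
[-0.      0.0777]
now [ 0.5951 -0.0425  0.2476] phi 0.0753 F [ 0.7 10.9  2.2] w 0.0102 t 38.9 q6 1.23
-> [-0.06    0.0768 -0.1529] -0.0002
```

Call:
servo_tool(steps=[0.02, 0, -0.003, 0, 0, 0.036, 0, -0.003, 0, 0, 0.036, 0, -0.003, 0, 0, 0.036, 0, -0.003, -0.05, 0, 0.036, 0, -0.003, -0.1, 0, 0.036, 0, 0, -0.15, 0, 0.036, -0.04, 0.04, -0.15, 0, 0.036, -0.08, 0.077, -0.15, 0, 0.036, -0.08, 0.077, -0.15, 0, 0.036, -0.08, 0.077, -0.15, 0])

```text
time: 40.12
position: [0.5219, -0.1284, 0.3975]
tool_rot: [0.999, 0.038, 0.001, 0.0]
ft_force: [-0.7, -0.6, -0.4]
grip_width: 0.0357
```

```bash
python3 -c "
from h import *
camera('top')
c=snap('wrist','w21.png');snap('top','top21.png')
b=cv2.convertScaleAbs(c['pixels'][60:210,200:440],alpha=1.4)
cv2.imwrite('pics/z21.png',cv2.resize(b,None,fx=3.3,fy=3.3,interpolation=cv2.INTER_CUBIC))
go((*rail(-.06,.0),.40,YAW))
"
```

```text
now [ 0.5224 -0.1274  0.3972] phi 0.0788 F [ 0.2 -0.3 -0.6] w 0.036 t 40.3 q6 1.04
-> [ 0.0189 -0.0014 -0.0028] 0.0033
```

View pics/w21.png

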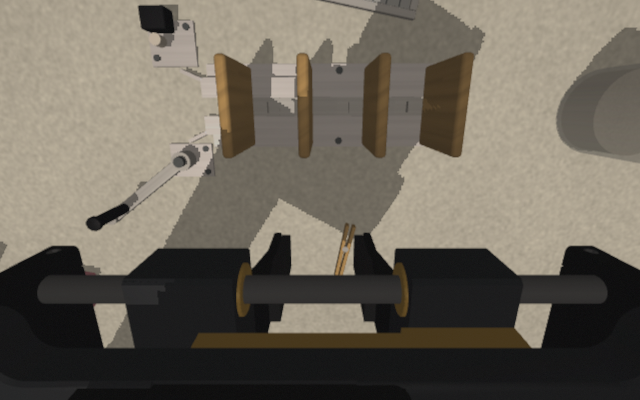

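View pics/top21.png

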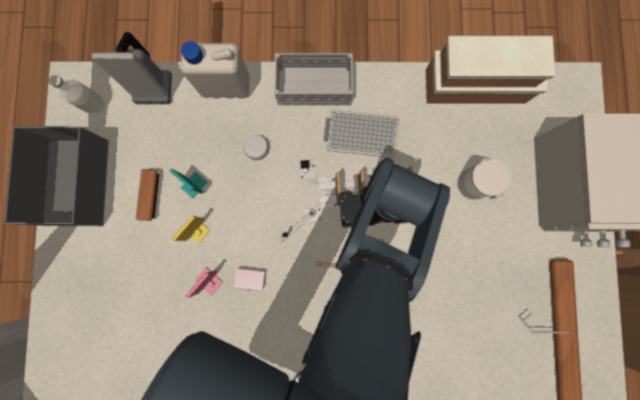

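```bash
python3 -c "
from h import *
c=load('w21')
# panel top centres (z .11)
for n,P in dict(d4=[(216,55),(226,55),(223,157),(233,157)],d3=[(298,54),(309,54),(299,156),(312,156)],d2=[(379,54),(391,54),(375,156),(386,156)],d1=[(462,54),(474,54),(451,157),(462,157)]).items():
  print(n,inv(sum(onz(c,*p,.11) for p in P)/4))
a=c['pixels'];cv2.imwrite('pics/z21b.png',cv2.resize(cv2.convertScaleAbs(a[80:135,195:475],alpha=2),None,fx=2.8,fy=5,interpolation=cv2.INTER_CUBIC))
"
```

```text
d4 [-0.0016  0.0795]
d3 [-0.0007  0.0133]
d2 [-0.0006 -0.0515]
d1 [-0.001  -0.1172]
```

View pics/z21b.png

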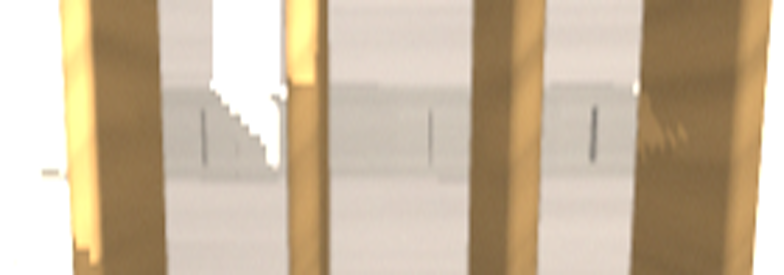

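```bash
python3 -c "
from h import *
go((*rail(0,.135),.4,YAW),(*rail(0,.135),.234,YAW))
"
```

```text
now [ 0.5224 -0.1274  0.3972] phi 0.0788 F [ 0.2 -0.3 -0.6] w 0.036 t 40.3 q6 1.04
-> [ 0.0794 -0.1362 -0.0028] 0.0033
-> [ 0.0793 -0.1362  0.1632] 0.0033
```

Call:
servo_tool(steps=[0.0, 0.04, -0.05, -0.002, 0.003, 0.0, 0.079, -0.1, -0.002, 0.003, 0.0, 0.079, -0.136, -0.002, 0.003, 0.0, 0.079, -0.136, -0.002, 0.003, 0.0, 0.079, -0.136, 0.06, 0.003, 0.0, 0.079, -0.136, 0.12, 0.003, 0.0, 0.079, -0.136, 0.162, 0.003, 0.0, 0.079, -0.136, 0.162, 0.003, 0.0, 0.079, -0.136, 0.162, 0.003])

```text
time: 41.4
position: [0.5908, 0.0133, 0.2365]
tool_rot: [0.999, 0.037, 0.001, 0.0]
ft_force: [0.6, -0.9, 0.5]
grip_width: 0.0006
```

Call:
servo_tool(steps=[0.0, 0, 0.01, 0, 0, 0.0, 0, 0.016, 0, 0, 0.0, 0, 0.02, 0, 0, 0.0, 0, 0.024, 0, 0, 0.0, 0, 0.026, 0, 0, 0.0, 0, 0.028, 0, 0, 0.0, 0, 0.028, 0, 0])

```text
time: 42.28
position: [0.592, -0.0143, 0.2351]
tool_rot: [0.999, 0.037, -0.0, -0.0]
ft_force: [-0.2, 0.5, -0.2]
grip_width: 0.0005
```

```bash
python3 -c "
from h import *
o=get_obs()['position'];print(inv(o))
c=snap('wrist','w22.png')
"
```

```text
[-0.001   0.1061]
```

View pics/w22.png

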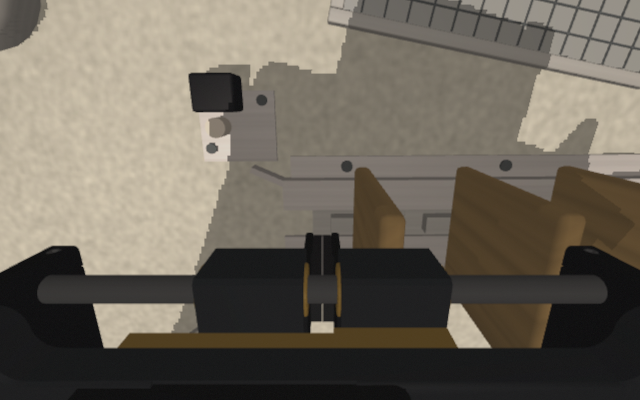

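Call:
servo_tool(steps=[0.0, 0, 0.003, 0, 0, 0.0, 0, 0.005, 0, 0, 0.0, 0, 0.007, 0, 0, 0.0, 0, 0.009, 0, 0, 0.0, 0, 0.01, 0, 0, 0.0, 0, 0.011, 0, 0, 0.0, 0, 0.011, 0, 0])

```text
time: 43.2
position: [0.5926, -0.024, 0.2354]
tool_rot: [0.999, 0.037, -0.0, -0.001]
ft_force: [0.6, 7.0, 2.8]
grip_width: 0.0005
```

Call:
servo_tool(steps=[0.0, 0, 0.001, 0, 0, 0.0, 0, 0.002, 0, 0, 0.0, 0, 0.003, 0, 0, 0.0, 0, 0.003, 0, 0])

```text
time: 43.7
position: [0.5926, -0.0249, 0.2355]
tool_rot: [0.999, 0.037, -0.0, -0.003]
ft_force: [0.7, 15.5, 3.3]
grip_width: 0.0005
```

```bash
python3 -c "
from h import *
c=load('w21'); P=onz(c,94,223.5,.076); B=onz(c,127,212,.024); d=P[:2]-PIV; print(P,B,np.arctan2(d[1],d[0])-YAW,np.hypot(*d))
print(onz(c,181,160,.024))
t=np.arctan2(d[1],d[0])-YAW
print(kp(2.25))
go((*rail(0,.14),.234,YAW),(*rail(0,.14),.36,YAW),(*kp(t),.36,t+YAW))
"
```

```text
[0.46628898 0.10643192 0.076     ] [0.46102265 0.10387227 0.024     ] 2.2214376582934947 0.09218675783997313
[0.52961445 0.03552119 0.024     ]
[0.46241808 0.10670509]
now [ 0.5926 -0.0249  0.2355] phi 0.0735 F [ 0.7 15.5  3.3] w 0.0005 t 43.7 q6 1.26
-> [ 0.0011 -0.0445  0.0017] -0.002
-> [ 0.0011 -0.0453 -0.1243] -0.002
-> [-0.1181 -0.1432 -0.1237] -2.2235
```

Call:
servo_tool(steps=[0.0, 0, -0.02, 0, 0, 0.02, 0, -0.045, 0, 0, 0.045, 0, -0.045, -0.06, 0, 0.045, 0, -0.045, -0.124, 0, 0.045, -0.04, -0.08, -0.124, -0.18, 0.045, -0.08, -0.12, -0.124, -0.36, 0.045, -0.118, -0.143, -0.124, -0.54, 0.045, -0.118, -0.143, -0.124, -0.72, 0.045, -0.118, -0.143, -0.124, -0.9, 0.045, -0.118, -0.143, -0.124, -1.08, 0.045, -0.118, -0.143, -0.124, -1.26, 0.045, -0.118, -0.143, -0.124, -1.44])

```text
time: 45.2
position: [0.4645, 0.1056, 0.3591]
tool_rot: [0.725, 0.689, -0.0, 0.0]
ft_force: [0.6, 0.9, -0.6]
grip_width: 0.0448
```

```bash
python3 -c "
from h import *
go((*kp(2.23),.36,2.23+YAW))
"
```

```text
now [0.4645 0.1056 0.3591] phi 1.5208 F [ 0.6  0.9 -0.6] w 0.0448 t 45.2 q6 0.04
-> [ 0.0023 -0.0008 -0.0009] -0.7847
```

Call:
servo_tool(steps=[0.045, 0.002, -0.001, 0, -0.18, 0.045, 0.002, -0.001, 0, -0.36, 0.045, 0.002, -0.001, 0, -0.54, 0.045, 0.002, -0.001, 0, -0.72, 0.045, 0.002, -0.001, 0, -0.785, 0.045, 0.002, -0.001, 0, -0.785, 0.045, 0.002, -0.001, 0, -0.785])

```text
time: 46.08
position: [0.4638, 0.1077, 0.3592]
tool_rot: [0.409, 0.912, -0.0, 0.0]
ft_force: [-0.6, -0.8, -0.7]
grip_width: 0.0447
```

```bash
python3 -c "
from h import *
c=snap('wrist','w23.png')
go((*kp(2.23),.222,2.23+YAW))
"
```

```text
now [0.4638 0.1077 0.3592] phi 2.2989 F [ 1.  -0.5 -0.3] w 0.0452 t 46.1 q6 -0.73
-> [0.0002 0.0003 0.1372] -0.0066
```

View pics/w23.png

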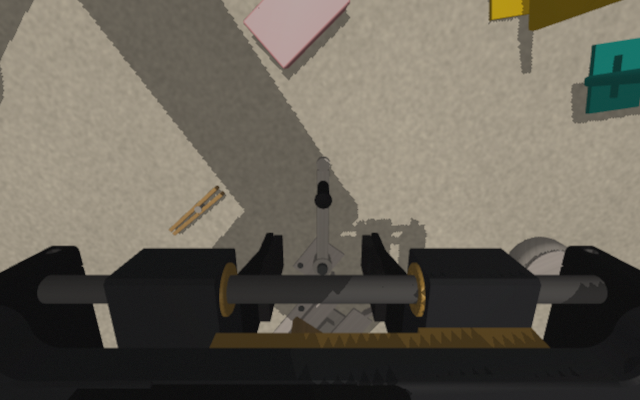

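Call:
servo_tool(steps=[0.045, 0, 0, 0.06, -0.007, 0.045, 0, 0, 0.11, -0.007, 0.045, 0, 0, 0.123, -0.007, 0.045, 0, 0, 0.123, -0.007, 0.019, 0, 0, 0.123, -0.007, 0.019, 0, 0, 0.123, -0.007, 0.019, 0, 0, 0.123, -0.007])

```text
time: 47.0
position: [0.4641, 0.1077, 0.2373]
tool_rot: [0.406, 0.914, 0.0, 0.001]
ft_force: [-0.3, 0.1, 0.2]
grip_width: 0.0236
```

```bash
python3 -c "
from h import *
go(*[(*kp(t),.236,t+YAW) for t in 2.23-.17*np.arange(0,13)])
"
```

```text
now [0.4641 0.1077 0.2373] phi 2.3065 F [-0.3  0.1  0.2] w 0.0236 t 47.0 q6 -0.74
-> [ 0.0004 -0.      0.0013] 0.001
-> [-0.001   0.0161  0.0014] 0.171
-> [-0.0051  0.0317  0.0014] 0.341
-> [-0.0117  0.0463  0.0014] 0.511
-> [-0.0208  0.0597  0.0015] 0.681
-> [-0.032   0.0713  0.0015] 0.851
-> [-0.0449  0.0809  0.0015] 1.021
-> [-0.0594  0.0881  0.0016] 1.191
-> [-0.0748  0.0928  0.0016] 1.361
-> [-0.0908  0.0948  0.0016] 1.531
-> [-0.1069  0.0941  0.0017] 1.701
-> [-0.1227  0.0906  0.0017] 1.871
-> [-0.1376  0.0846  0.0017] 2.041
```

Call:
servo_tool(steps=[0.019, -0.001, 0.016, 0.001, 0.17, 0.019, -0.005, 0.0315, 0.001, 0.34, 0.019, -0.012, 0.046, 0.001, 0.51, 0.019, -0.021, 0.06, 0.001, 0.68, 0.019, -0.032, 0.071, 0.001, 0.85, 0.019, -0.045, 0.081, 0.001, 1.02, 0.019, -0.059, 0.088, 0.001, 1.19, 0.019, -0.075, 0.093, 0.001, 1.36, 0.019, -0.091, 0.095, 0.001, 1.53, 0.019, -0.107, 0.094, 0.001, 1.7, 0.019, -0.123, 0.0905, 0.001, 1.87])

```text
time: 48.38
position: [0.6138, 0.0771, 0.2358]
tool_rot: [0.977, 0.214, 0.0, -0.0]
ft_force: [-0.3, 0.4, 0.2]
grip_width: 0.0187
```

```bash
python3 -c "
from h import *
T=[.3,.2,.1,.05,0,-.03,-.06]
snap('side','side24.png')
go(*[(*kp(t),.2365,max(t,0)+YAW) for t in T])
"
```

```text
now [0.615  0.0753 0.2359] phi 0.4262 F [ 1.6 -0.4 -0. ] w 0.0188 t 48.4 q6 1.09
-> [-0.0005  0.003  -0.0006] 0.0507
-> [-0.0014  0.0125 -0.0006] 0.1507
-> [-0.0033  0.0218 -0.0005] 0.2507
-> [-0.0046  0.0263 -0.0005] 0.3007
-> [-0.0061  0.0308 -0.0005] 0.3507
-> [-0.0071  0.0335 -0.0005] 0.3507
-> [-0.0082  0.0361 -0.0005] 0.3507
```

View pics/side24.png

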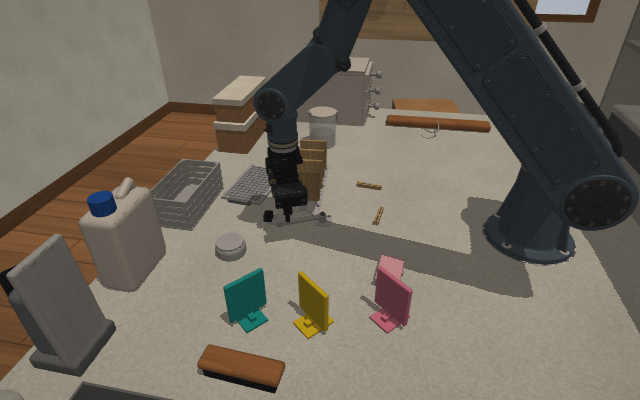

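Call:
servo_tool(steps=[0.019, -0.0005, 0.003, 0, 0.05, 0.019, -0.0014, 0.0125, 0, 0.15, 0.019, -0.0033, 0.022, 0, 0.25, 0.019, -0.0046, 0.0263, 0, 0.3, 0.019, -0.006, 0.031, 0, 0.35, 0.019, -0.007, 0.0335, 0, 0.35, 0.019, -0.008, 0.036, 0, 0.35, 0.019, -0.008, 0.036, 0, 0.35, 0.019, -0.008, 0.036, 0, 0.35])

```text
time: 49.55
position: [0.6214, 0.0412, 0.2355]
tool_rot: [0.999, 0.043, 0.0, -0.0]
ft_force: [0.2, 1.7, 1.1]
grip_width: 0.0193
```

```bash
python3 -c "
from h import *
snap('wrist','w25.png')
o=get_obs()['position']; d=o[:2]-PIV; print(np.arctan2(d[1],d[0])-YAW,np.hypot(*d))
go((*kp(-.06),.2365,YAW))
"
```

```text
-0.03558944701724417 0.09400343863186768
now [0.6214 0.0413 0.2354] phi 0.0868 F [1.1 3.4 0.7] w 0.0191 t 49.6 q6 1.37
-> [ 0.0009  0.0024 -0.0011] 0.0113
```

View pics/w25.png

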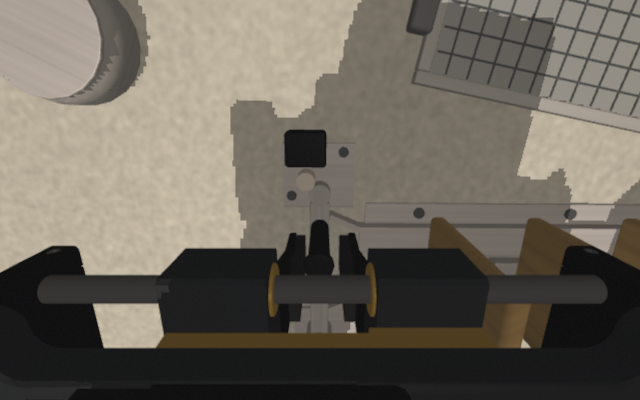

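Call:
servo_tool(steps=[0.019, 0, 0.002, 0, 0, 0.019, 0, 0.004, 0, 0, 0.019, 0, 0.005, 0, 0, 0.019, 0, 0.005, 0, 0])

```text
time: 50.1
position: [0.6215, 0.0393, 0.2354]
tool_rot: [0.999, 0.042, -0.0, -0.003]
ft_force: [1.3, 14.2, 2.3]
grip_width: 0.0191
```

```bash
python3 -c "
from h import *
o=get_obs(); d=o['position'][:2]-PIV; print(np.arctan2(d[1],d[0])-YAW,np.hypot(*d))
c=snap('wrist','w26.png')
b=c['pixels'][110:260,230:430]
cv2.imwrite('pics/z26.png',cv2.resize(cv2.convertScaleAbs(b,alpha=1.6),None,fx=4,fy=4,interpolation=cv2.INTER_CUBIC))
"
```

```text
-0.055924584070824644 0.09401946240233422
```

View pics/z26.png

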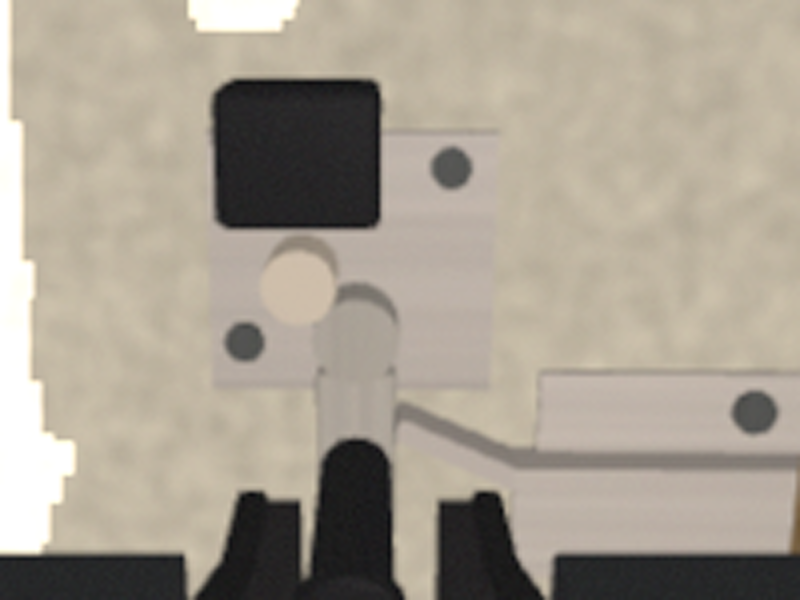

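Call:
servo_tool(steps=[0.03, 0, -0.005, 0, 0, 0.045, 0, -0.007, 0, 0, 0.045, 0, -0.007, 0, 0, 0.045, 0, -0.007, -0.04, 0, 0.045, 0, -0.007, -0.1, 0, 0.045, 0, -0.007, -0.16, 0, 0.045, -0.05, 0.02, -0.16, 0, 0.045, -0.1, 0.06, -0.16, 0, 0.045, -0.1, 0.1, -0.16, 0, 0.045, -0.1, 0.1, -0.16, 0])

```text
time: 51.4
position: [0.5307, -0.0751, 0.3956]
tool_rot: [0.999, 0.041, 0.001, 0.001]
ft_force: [0.3, -0.7, 0.6]
grip_width: 0.0453
```

```bash
python3 -c "
from h import *
camera('top');snap('side','side27.png');snap('top','top27.png');c=snap('wrist','w27.png')
"
```

```text
(no output)
```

View pics/w27.png

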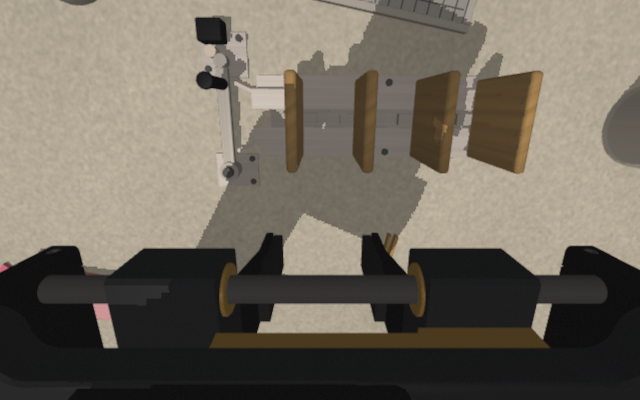

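View pics/side27.png

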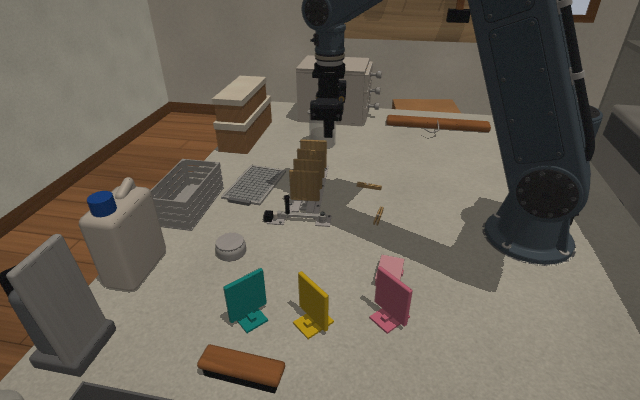

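```bash
python3 -c "
from h import *
c=load('w27')
for n,P in dict(d4=[(285,71),(297,71),(287,172),(298,172)],d3=[(366,71),(377,71),(355,172),(365,172)],d2=[(448,71),(460,71),(437,172),(448,172)],d1=[(531,71),(543,72),(514,172),(526,173)]).items():
  print(n,inv(sum(onz(c,*p,.11) for p in P)/4))
P=onz(c,205,81,.076);pv=onz(c,229,172,.024);d=P-pv;print(inv(P),inv(pv),np.arctan2(d[1],d[0])-YAW)
print(get_obs()['time'])
"
```

```text
d4 [-0.0017  0.0797]
d3 [-0.0011  0.0183]
d2 [-0.0004 -0.0505]
d1 [-0.0002 -0.1173]
[0.0332 0.1607] [-0.0616  0.1612] -0.004940614878794894
51.6
```

```bash
python3 -c "
from h import *
c=load('w27');b=c['pixels'][60:180,275:475]
cv2.imwrite('pics/z27.png',cv2.resize(cv2.convertScaleAbs(b,alpha=1.7),None,fx=4,fy=4,interpolation=cv2.INTER_CUBIC))
"
```

```text
(no output)
```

View pics/z27.png

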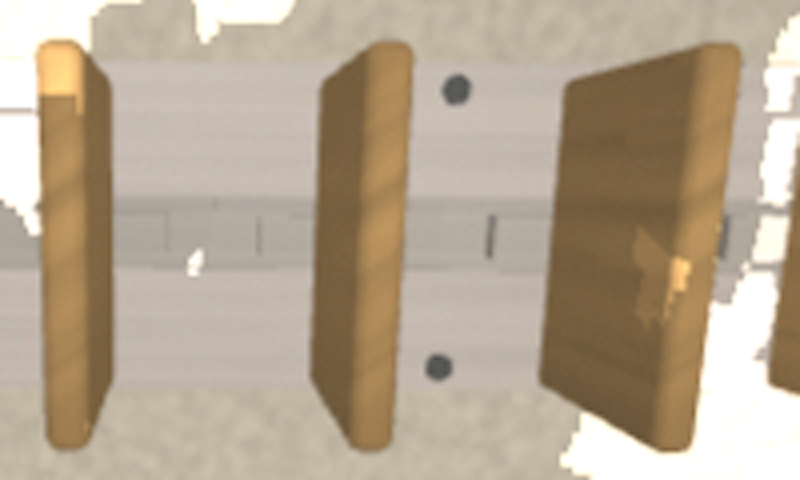

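```bash
python3 -c "
from h import *
c=load('w27')
print(inv(sum(onz(c,*p,.11) for p in [(367.5,71),(378,71),(362.5,172),(373,172)])/4))
print(hand_in())
"
```

```text
[-0.0011  0.0144]
the job is handed in; nothing more can be done
None
```

All four dividers are in the rail and packed against the end stop, and the keeper is shut in its catch. The job was handed in at about 52 s on the robot's clock, against the 210 s limit.

- **Keeper:** I swung it out to about 2.2 rad, and after the last divider swung it shut. It went past the roller and held against its stop at 14 N. The last picture puts it at about 0 rad.
- **Dividers:** I slid each one in from the open end and pushed until contact force reached about 10 N. I then pushed the whole stack once more with closed fingers, to 15 N.
- **Positions:** The last picture shows them at y = -117, -51, 14 and 80 mm, against the given -117, -51, 15 and 81 mm. That agrees to about 1 mm, within the 2 mm calibration. My first reading of the third divider was about 4 mm off because I had misread its corner pixels; re-measured, it agreed.
- **Other things on the shelf:** I did not touch the other items or the coloured look-alikes, and they looked unmoved in the pictures. I did not measure their positions. I saw no divider get knocked aside.

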